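# Put the melamine cups away on their saucers under the dust cover

### The job

Put the three melamine cups without a handle away in the covered cup tray: swing its clear dust cover right up so that it stands open, set each cup upright in the middle of the saucer of its own size (large on large, medium on medium, small on small), then swing the cover fully shut again. Put the cups down rather than dropping them, and leave the saucers lying where they are in the tray. The mug with the handle and the lidded glass jar do not belong there: leave them standing where they are.

Things in the scene. Friction and masses are not known exactly. Their poses are not given: they have to be found in the camera images.
- cup_large: largest of three plain cream melamine cups without handle: open, rim 68 mm across, 65 at half height, foot 48, height 62, wall 3, about 90 g. Upright on the turntable, a round brown plate 320 mm across, its top 30 mm above the worktop, turning stiffly, with cups and mug about 145 mm apart round the jar. Origin: centre of its underside; z up through the mouth
- cup_medium: middle one of the three cups, same shape and material: rim 56 mm across, 53 at half height, foot 40, height 50, about 65 g, upright on the turntable. Origin: centre of its underside; z up
- cup_small: smallest of the three cups, same shape and material: rim 44 mm across, 42 at half height, foot 32, height 40, about 45 g, upright on the turntable. Origin: centre of its underside; z up
- saucer_large: largest of three loose round melamine saucers lying in a row 118 mm apart, in any order, on the tray floor: 106 mm across, rim 12 mm high, flat middle (76 across) 5 mm above its underside, where the cup stands. Origin: centre of its underside. The tray: box 170 x 400 mm, 82 high, 5 mm grey floor, 4 mm clear walls; the row runs along its length, mid-width
- saucer_medium: the middle saucer, diameter 86 mm, flat middle (62 mm across) 5 mm above its underside, rim 12 mm high. Origin: centre of its underside
- saucer_small: the smallest saucer, diameter 68 mm, flat middle (49 mm across) 5 mm above its underside, rim 12 mm high. Origin: centre of its underside
- cover (a joint): angle of the tray's clear flat cover (170 x 400 x 4 mm, grey edge) about the hinge along the tray's rear upper 400 mm edge, away from the robot: 0 shut on the walls, grows as the front edge swings up, pi/2 upright, stop at 1.85. Stiff hinge (0.3 N m friction): stays at any angle it is left at; 220 g; up to about 3 N at the tab
- cover_tab (a point): grey pull tab of the cover: tongue 20 mm wide, 10 thick, 45 mm out of the middle of its front edge, in its plane; this point is 30 mm out. Axes: y along the hinge; x from tab to hinge, which lies 200 mm along +x and 3 mm along -z. Cover shut: 85 mm above the worktop, pointing at the robot; upright: points up. Pinched across its 20 mm from above, it turns between the fingers as the cover swings
- mug: cream melamine mug WITH a loop handle, diameter 66 mm, height 66 mm, upright on the turntable among the cups; does not belong in the tray. Origin: centre of its underside; the handle sticks out 26 mm from the wall along +y
- jar: small clear glass jar with an aluminium lid, diameter 42 mm, height 58 mm, standing in the middle of the turntable between the cups; does not belong in the tray. Origin: centre of its underside
Mind the look-alikes: they are no part of the job. Leave any purple or yellow look-alike of the cup_medium alone.

How it is judged (in metres and radians):
On the way, in this order (a step that is already met when the one before it is completed fails the run):
1. the cover is swung up (more than 1.2 rad) (value of joint cover above 1.2 rad), for 0.2 s.
2. each of the three cups stands on the saucer of its own size, let go (horizontal distance between cup_large and saucer_large below 0.012 m and z of cup_large in the frame of saucer_large between 0.003 and 0.009 m and angle between each of cup_large, cup_medium, cup_small's own z axis and vertical below 0.1 rad and horizontal distance between cup_medium and saucer_medium below 0.012 m and z of cup_medium in the frame of saucer_medium between 0.003 and 0.009 m and horizontal distance between cup_small and saucer_small below 0.012 m and z of cup_small in the frame of saucer_small between 0.003 and 0.009 m and contact force between the fingers and cup_large below 0.1 N and contact force between the fingers and cup_medium below 0.1 N and contact force between the fingers and cup_small below 0.1 N), for 0.2 s.
At the end, for the whole second after the job is handed in: The cover is shut (below 0.05 rad); each cup stands at rest, upright (within 0.1 rad) on the flat of the saucer of its own size, within 12 mm of its centre; each saucer is within 25 mm of where it lay; mug and jar are within 30 mm of where they stood (horizontal distance between cup_large and saucer_large below 0.012 m and z of cup_large in the frame of saucer_large between 0.003 and 0.009 m and angle between each of cup_large, cup_medium, cup_small's own z axis and vertical below 0.1 rad and horizontal distance between cup_medium and saucer_medium below 0.012 m and z of cup_medium in the frame of saucer_medium between 0.003 and 0.009 m and horizontal distance between cup_small and saucer_small below 0.012 m and z of cup_small in the frame of saucer_small between 0.003 and 0.009 m and linear speed of each of cup_large, cup_medium, cup_small below 0.02 m/s and distance of each of saucer_large, saucer_medium, saucer_small from where it was at the start of the episode below 0.025 m and value of joint cover below 0.05 rad and velocity of joint cover below 0.05 rad/s and distance of each of mug, jar from where it was at the start of the episode below 0.03 m); the robot touches nothing.
It fails at once if the mug is moved by more than 30 mm or tipped (distance of mug from where it was at the start of the episode above 0.03 m or angle between mug's own z axis and vertical above 0.35 rad).
It fails at once if the glass jar is moved by more than 30 mm or tipped (distance of jar from where it was at the start of the episode above 0.03 m or angle between jar's own z axis and vertical above 0.35 rad).
It fails at once if a cup is dropped (out of the fingers and faster than 0.6 m/s) or tipped over ((linear speed of cup_large above 0.6 m/s and contact force between the fingers and cup_large below 0.05 N) or (linear speed of cup_medium above 0.6 m/s and contact force between the fingers and cup_medium below 0.05 N) or (linear speed of cup_small above 0.6 m/s and contact force between the fingers and cup_small below 0.05 N) or angle between any of cup_large, cup_medium, cup_small's own z axis and vertical above 1 rad).
It also fails if it takes over 141 s, if anything falls off the work surface, if the arm or the gripper's body presses on something with over 40 N, if the wrist force passes 120 N, or if a joint passes its speed limit or range.

### The arm

A 6-joint arm with a two-finger parallel gripper is mounted at the origin on the work surface. World frame = base frame: x ahead of the robot, y to its left, z up, the work surface at z = 0. Lengths are in mm, angles in rad, forces in N, time in s.
With the tool pointing down it reaches from about 350 to 725 mm from the base axis. Payload 6 kg.
Tool frame: the origin (TCP) lies at the centre of the arm's flange, where the gripper is bolted on; the fingertips stand 173 mm ahead of it and the grasp point (between the pads) lies 155 mm ahead of it; z points along the fingers, y is the line along which they close (so a half turn about z gives the same grasp; the last joint's range is limited). The gripper opens to 85 mm and grips with 20 to 120 N. Pads are 22 mm wide; open, the fingers measure 114 mm over their backs; the gripper's body (76 mm by 85 mm) begins 54 mm behind the grasp point. The pads swing forward as they close: fully open they stand 13 mm farther back than shut.
Start: joints at [1.494, 0.04, 0.085, 0, -1.615, -0.334], TCP at [239.579, 550.087, 404.661] pointing down, gripper open.
Joint ranges: [-2.56, 2.56], [-1.29, 2.01], [-1.08, 1.49], [-3.29, 1.98], [-2.81, -0.18], [-2.99, 2.99]. Speed limits (rad/s): [2.57, 2.57, 3.01, 3.14, 3.14, 3.14].

### API

Orientations are given as a rotation vector (axis times angle).
In Python, from station import observe, imaging, order, outline_of, tip_of gives the robot as it stands. The module is installed in compiled form; this text tells all that it offers.
- The arm moves only by the shell command python3 -m inch 'ROWS'. ROWS is JSON, a list of rows, each an object with "gripper": the finger opening in m, from 0 to 0.0854; "dp": the shift along the tool's x, y, z in m, a list of three; "turn": the turn about the tool's z in rad. A call has exactly 5 rows; each row shifts and turns the commanded pose from where the row before left it, along the tool's axes as they then stand; what a row does not reach is not made up. A row lasts 1/10 s, in which the tool goes at most 50 mm and 8.59 degrees, less where a joint would pass 70% of its speed; a pose out of reach is approached as far as the arm can. A call with a gripper value outside its range is refused whole. The fingers move at their own pace and stop on an object; the grip force is fixed at half the most. Time passes only in rows, so rows that do not move let the fingers close, or fill a call up. It gives the time, the measured TCP pose, the force, the opening and the grip force at its end, in the units of the state.
- observe(): the state, without advancing time (a new reading comes with each control period).
- imaging.read_camera(name): name is "side" or "top" or "wrist"; returns (picture, depth): 480x640x3 uint8, blue, green, red; 480x640 float32, mm along the optical axis (not along the pixel's ray), 0 where there is no reading.
- imaging.camera_model(name): a dict with "fov_y" (degrees; the focal length in pixels is half the picture's height over the tangent of half this angle, whatever the lens; pixels are square), "cx", "cy" (the principal point, pixels), "extrinsics" (4x4, takes a point from camera to world coordinates). Camera axes: x right, y up, looking along -z (the intrinsics and any distortion apply to the point x, -y, -z); pixel columns grow to the right and rows downward; lengths in mm; the calibration is good to about 2 mm. A picture is of the moment at which its call begins: read the wrist's pose just before it. camera_model takes no time and is no camera call; for the wrist camera it gives the pose at the moment of the call.
- order.close_job(): hands the job in; it is judged then, once.
Trained networks look in the newest picture that a camera, given by its name, has taken for a name from the list of things; names that differ only in an ending like _2 or _b are one class to them, and where a whole thing is asked for, a point or a joint stands for the part that bears it (a point fixed in the world has none). Each returns a list of dicts, best first, with "conf" (0 to 1); they miss things now and then, are a little off and sometimes report something else, mostly with a low value. They report only what shows in the picture. A call takes as long as a camera call. They do not tell look-alikes from the thing itself.
- outline_of(camera, target): "mask" (480x640 bool, what is visible of it) and "pixel" ([column, row] in pixels, amid what is visible of it).
- tip_of(camera, target): "pixel" ([column, row] in pixels: a listed point, or the origin of a listed thing).
The state is a dict: "time": time; "joints": joint angles; "joint_vel": joint speeds; "joint_torque": joint torques, N m; "tool_pos": TCP position; "eef_rot": TCP orientation; "wrist_force": force on the tool from outside, world axes, zero at the start; "ft_torque": the same for the moment, N m; "finger_gap": opening from 0.0 (shut) to 1.0 (fully open); "finger_force": force on a finger pad.
Only numpy, scipy, OpenCV 4.12 (cv2) and the standard library are available. Lean on these libraries where they do the work, as an engineer would, in place of code of your own. Each camera call takes 0.05 s, during which the arm holds its last target. There are 200 camera calls.

## Working session

There is one attempt and no reset: what is moved stays moved. The work goes in short steps, Python scripts to look and compute and a shell command to move; the robot and the scene stay as the last step left them, time stands still between calls to the robot, and variables do not carry over. Pictures are saved under pics/ and viewed, at most 14 in all, crops included, and the job is handed in when it is done.

```bash
mkdir -p pics; cat > h.py <<'E'
import numpy as np, cv2
from station import observe, imaging, order, outline_of, tip_of
from scipy.spatial.transform import Rotation as R
def cam(n):
    m=imaging.camera_model(n); f=240/np.tan(np.radians(m['fov_y'])/2)
    return f,m['cx'],m['cy'],np.array(m['extrinsics']),m
def px2w(n,u,v,d=None,z=None,c=None):
    f,cx,cy,T,_=c or cam(n)
    u=np.asarray(u,float);v=np.asarray(v,float)
    ray=np.stack([(u-cx)/f,-(v-cy)/f,-np.ones_like(u)],-1)
    if d is not None: return (ray*np.asarray(d)[...,None])@T[:3,:3].T+T[:3,3]
    w=ray@T[:3,:3].T; return T[:3,3]+w*((z-T[2,3])/w[...,2])[...,None]
def st():
    s=observe(); print('t',round(s['time'],2),'pos',np.round(s['tool_pos'],1),'gap',round(s['finger_gap'],3),'F',np.round(s['wrist_force'],1),'ff',np.round(s['finger_force'],1)); M=R.from_rotvec(s['eef_rot']).as_matrix(); print(np.round(M,3)); return s,M
E
python3 - <<'E'
from h import *
st()
for n in ['side','top']:
    p,d=imaging.read_camera(n); cv2.imwrite(f'pics/{n}0.png',p); np.save(f'{n}d.npy',d)
    m=imaging.camera_model(n); print(n,m)
    for t in ['cup_large','cup_medium','cup_small','saucer_large','saucer_medium','saucer_small','mug','jar','cover_tab']:
        for r in tip_of(n,t)[:4]:
            print(t,np.round(r['pixel']),round(r['conf'],2))
E
```

```text
t 0.0 pos [239.5 550.1 403.7] gap 1.001 F [-1.3 -0.7 -0.2] ff 0.0
[[ 0.917 -0.399 -0.001]
 [-0.399 -0.917 -0.002]
 [ 0.     0.002 -1.   ]]
side {'fov_y': 55.7294825384421, 'cx': 317.09052643543833, 'cy': 242.10193977134588, 'extrinsics': array([[ 3.89355534e-01,  6.02354852e-01, -6.96829176e-01,
        -4.05268457e+02],
       [-9.20888095e-01,  2.70310924e-01, -2.80886314e-01,
        -4.18281235e+02],
       [ 1.91673043e-02,  7.51066333e-01,  6.59948467e-01,
         9.13343857e+02],
       [ 0.00000000e+00,  0.00000000e+00,  0.00000000e+00,
         1.00000000e+00]])}
cup_large [401. 234.] 0.61
cup_medium [452. 352.] 0.88
cup_medium [379. 339.] 0.73
cup_medium [420. 276.] 0.58
cup_small [372. 288.] 0.81
saucer_large [205. 205.] 0.69
saucer_medium [267. 230.] 0.53
saucer_medium [236. 221.] 0.16
saucer_small [237. 221.] 0.52
mug [355. 248.] 0.69
jar [389. 261.] 0.75
cover_tab [214. 205.] 0.78
top {'fov_y': 45.18333559909655, 'cx': 318.8628987722262, 'cy': 234.11248996433181, 'extrinsics': array([[-6.53024755e-04,  9.94697060e-01, -1.02846162e-01,
         3.19745057e+02],
       [-9.99990629e-01, -2.09406305e-04,  4.32415553e-03,
        -5.41382308e+01],
       [ 4.27968816e-03,  1.02848022e-01,  9.94687875e-01,
         1.65750679e+03],
       [ 0.00000000e+00,  0.00000000e+00,  0.00000000e+00,
         1.00000000e+00]])}
cup_large [389. 183.] 0.65
cup_medium [398. 303.] 0.9
cup_medium [466. 292.] 0.74
cup_small [381. 258.] 0.76
mug [351. 213.] 0.72
jar [384. 221.] 0.59
cover_tab [201. 247.] 0.59
```

View pics/side0.png

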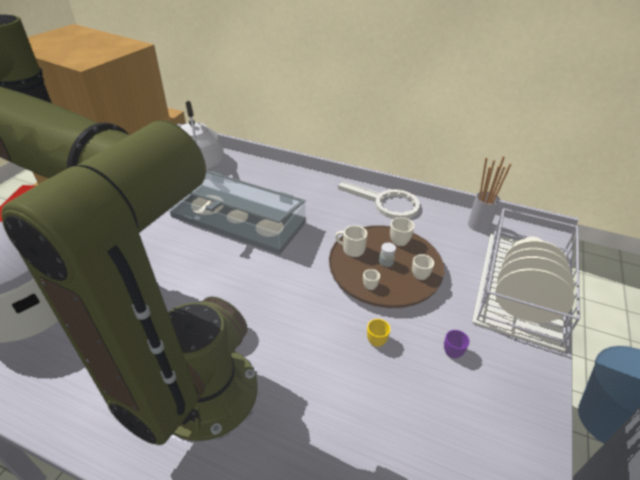

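View pics/top0.png

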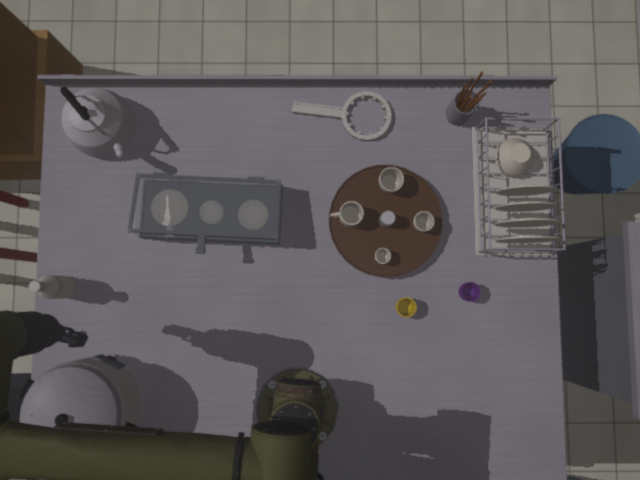

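Side view: large cup (401,232), medium (423,267), small (371,280), mug with handle (354,240), jar (388,254). The look-alikes are yellow (378,332) and purple (456,343). In the top view the saucers are large (169,208), small (211,213), medium (253,214), and the tab is near (201,242). Next I'll get positions, plus one close crop to check the choice.

```bash
python3 - <<'E'
from h import *
p,d=imaging.read_camera('top'); c=cam('top')
p2,d2=imaging.read_camera('side'); c2=cam('side')
for n,dd,cc in(('top',d,c),('side',d2,c2)):
  for t in ['cup_large','cup_medium','cup_small','mug','jar','saucer_large','saucer_medium','saucer_small','cover_tab']:
    for r in outline_of(n,t)[:3]:
        v,u=np.where(r['mask']&(dd>0)); 
        if len(u)<8: continue
        w=px2w(n,u,v,d=dd[v,u],c=cc)
        zt=np.percentile(w[:,2],98); top=w[w[:,2]>zt-8]
        b=(top.min(0)+top.max(0))/2
        print(n,t,round(r['conf'],2),np.round(r['pixel']),'ztop',round(zt),'zmed',round(np.median(w[:,2])),'med',np.round(np.median(w,0)),'bb',np.round(b),np.round(np.ptp(top,axis=0)))
a=cv2.resize(p[160:290,120:290],None,fx=4,fy=4,interpolation=cv2.INTER_CUBIC)[:400]
b=cv2.resize(p2[200:300,320:460],None,fx=4,fy=4,interpolation=cv2.INTER_CUBIC)
a=cv2.resize(p[165:260,120:290],(680,380),interpolation=cv2.INTER_CUBIC)
b=cv2.resize(p[165:275,325:450],(0,0),fx=2,fy=2,interpolation=cv2.INTER_CUBIC)
o=np.zeros((600,680,3),np.uint8);o[:380]=a;o[380:600,:250]=b
e=cv2.resize(p2[205:300,325:450],(0,0),fx=2.3,fy=2.3);o[380:380+min(220,e.shape[0]),260:260+e.shape[1]]=e[:220]
cv2.imwrite('pics/c1.png',o)
for y in range(330,190,-5):pass
E
```

```text
top cup_large 0.81 [392. 184.] ztop 95 zmed 43 med [ 642. -264.   43.] bb [ 634. -258.   94.] [65. 65. 15.]
top cup_medium 0.83 [421. 223.] ztop 82 zmed 41 med [ 520. -353.   41.] bb [ 518. -350.   80.] [53. 54. 12.]
top cup_medium 0.68 [382. 254.] ztop 73 zmed 39 med [ 425. -239.   39.] bb [ 423. -235.   71.] [39. 40. 12.]
top cup_medium 0.66 [403. 305.] ztop 54 zmed 10 med [ 281. -306.   10.] bb [ 282. -299.   52.] [52. 51. 10.]
top cup_small 0.51 [382. 254.] ztop 73 zmed 38 med [ 426. -240.   38.] bb [ 424. -236.   71.] [42. 42. 12.]
top mug 0.69 [350. 214.] ztop 99 zmed 39 med [ 541. -146.   39.] bb [ 538. -141.   97.] [59. 71. 12.]
top jar 0.67 [386. 220.] ztop 93 zmed 86 med [ 524. -247.   86.] bb [ 528. -248.   90.] [37. 34. 10.]
top cover_tab 0.82 [204. 207.] ztop 126 zmed 105 med [554. 251. 105.] bb [484. 253. 131.] [114. 399.  25.]
side cup_large 0.76 [401. 228.] ztop 92 zmed 71 med [ 622. -263.   71.] bb [ 636. -264.   89.] [75. 66. 10.]
side cup_medium 0.85 [455. 340.] ztop 50 zmed 32 med [ 338. -485.   32.] bb [ 326. -484.   47.] [58. 54.  9.]
side cup_medium 0.77 [422. 
[... 350 characters left out ...]
med [ 429. -241.   56.] bb [ 423. -241.   67.] [43. 39.  9.]
side mug 0.69 [354. 238.] ztop 95 zmed 68 med [ 534. -150.   68.] bb [ 540. -153.   92.] [64. 65. 10.]
side jar 0.79 [388. 255.] ztop 89 zmed 67 med [ 516. -256.   67.] bb [ 528. -254.   87.] [37. 37. 10.]
side saucer_large 0.71 [201. 201.] ztop 16 zmed 10 med [575. 394.  10.] bb [573. 366.  13.] [ 38. 102.   9.]
side saucer_medium 0.66 [272. 226.] ztop 18 zmed 10 med [563. 130.  10.] bb [523. 109.  64.] [118. 117. 109.]
side saucer_small 0.43 [240. 218.] ztop 17 zmed 10 med [567. 250.  10.] bb [566. 243.  14.] [39. 68. 10.]
side cover_tab 0.37 [388. 256.] ztop 89 zmed 67 med [ 516. -256.   67.] bb [ 529. -254.   87.] [41. 37. 10.]
```

View pics/c1.png

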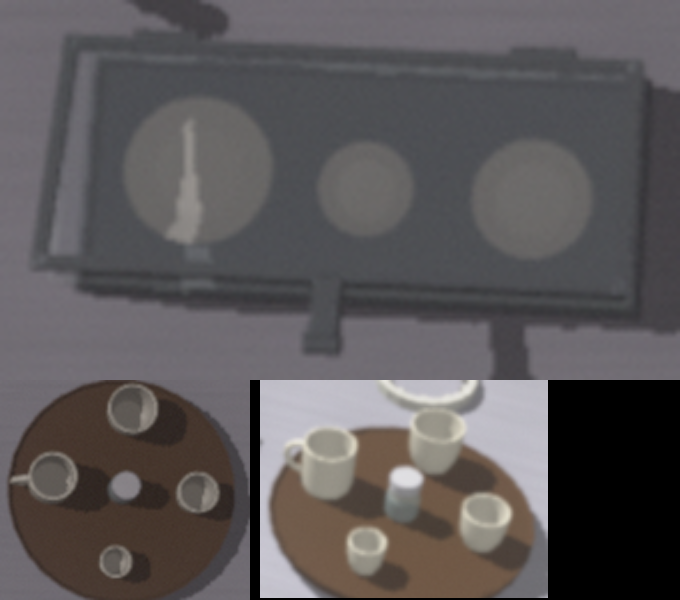

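The crop settles it: the three plain cream cups without handles are the targets, the mug with its handle is on the left, and the coloured cups stand off the plate. The white streak on the large saucer is just a light patch. Now the tab.

```bash
cat >> h.py <<'E'
def plan(target,yaw,S=None):
    """shift in tool axes (after turning so tool y lies along direction yaw, deg, mod 180) for the grasp point to reach target"""
    s,M=S or st()
    a=np.degrees(np.arctan2(M[1,1],M[0,1])); dw=(yaw-a+90)%180-90
    M2=R.from_euler('z',dw,degrees=True).as_matrix()@M
    g=np.array(s['tool_pos'])+M[:,2]*155
    print('turn',round(-np.radians(dw),3),'dp mm',np.round((np.array(target)-g)@M2,1),'grasp',np.round(g,1))
E
python3 - <<'E'
from h import *
w=px2w('top',np.array([200.5,200.5,123+16.5]),np.array([246,250,0.]),z=85);print(w)
# cover front corners from crop & rear corners
for u,v in((38,268),(633,308),(70,40),(640,65)): print(px2w('top',120+u/4,165+v/4,z=84.))
plan([w[0][0],w[0][1],190],87.4)
E
```

```text
[[ 449.74630761  262.48690952   85.        ]
 [ 438.78882018  262.26300728   85.        ]
 [1154.8435298   451.01244564   85.        ]]
[488.36617249 457.82613257  84.        ]
[460.75178557  50.22918112  84.        ]
[647.04890935 440.9588853   84.        ]
[629.56414676  46.49850681  84.        ]
t 2.0 pos [239.6 550.1 404.7] gap 0.996 F [-0.1  0.   0.9] ff 0.0
[[ 0.917 -0.399 -0.   ]
 [-0.399 -0.917 -0.   ]
 [ 0.     0.    -1.   ]]
turn -0.365 dp mm [223.  277.8  59.7] grasp [239.6 550.1 249.7]
```

```bash
python3 -m inch '[{"gripper":0.085,"dp":[0,0,0],"turn":-0.12},{"gripper":0.085,"dp":[0,0,0],"turn":-0.12},{"gripper":0.085,"dp":[0,0,0],"turn":-0.12},{"gripper":0.085,"dp":[0.025,0.04,0],"turn":0},{"gripper":0.085,"dp":[0.025,0.04,0],"turn":0}]' && python3 -m inch '[{"gripper":0.085,"dp":[0.025,0.04,0],"turn":0},{"gripper":0.085,"dp":[0.025,0.04,0],"turn":0},{"gripper":0.085,"dp":[0.025,0.03,0],"turn":0},{"gripper":0.085,"dp":[0.025,0.03,0],"turn":0},{"gripper":0.085,"dp":[0.025,0.03,0],"turn":0}]'
python3 - <<'E'
from h import *
st()
print(cam('wrist')[3].round(3))
p,d=imaging.read_camera('wrist');cv2.imwrite('pics/w1.png',p);c=cam('wrist')
for t in ['cover_tab','saucer_large','saucer_medium','saucer_small']:
  for r in tip_of('wrist',t)[:2]: print(t,r,px2w('wrist',*r['pixel'],z=85 if t=='cover_tab' else 5,c=c))
E
```

```text
time: 2.5
tool_pos: [285.5, 467.3, 403.8]
eef_rot: [3.139, -0.077, -0.0]
wrist_force: [2.4, -0.2, -0.1]
finger_gap: 0.992
finger_force: 0.0
time: 3.0
tool_pos: [402.2, 289.9, 405.1]
eef_rot: [-3.14, 0.079, -0.001]
wrist_force: [1.6, -0.2, 0.5]
finger_gap: 0.995
finger_force: 0.0
t 3.0 pos [402.2 289.9 405.1] gap 0.995 F [ 1.6 -0.2  0.5] ff 0.0
[[ 0.999 -0.051  0.001]
 [-0.051 -0.999  0.001]
 [ 0.001 -0.001 -1.   ]]
[[-5.10000e-02  9.59000e-01  2.80000e-01  4.73467e+02]
 [-9.99000e-01 -4.80000e-02 -1.50000e-02  2.86886e+02]
 [-1.00000e-03 -2.80000e-01  9.60000e-01  3.73648e+02]
 [ 0.00000e+00  0.00000e+00  0.00000e+00  1.00000e+00]]
cover_tab {'pixel': [375.7, 174.9], 'conf': 0.91} [446.22510021 245.55217197  85.        ]
```

View pics/w1.png

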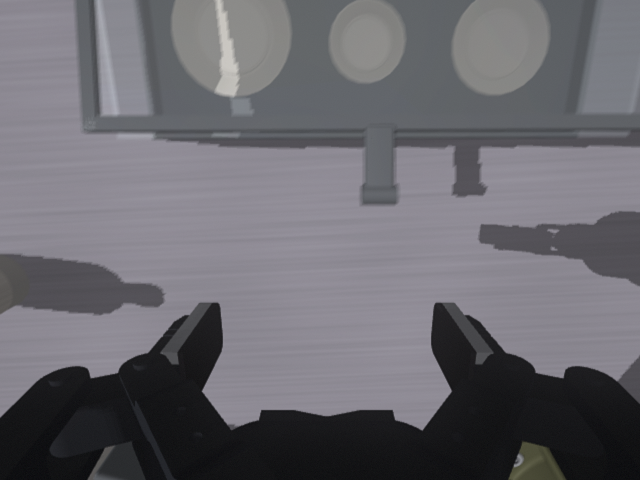

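The tab runs from (378,125) to its tip at (378,203), with saucers L, S, M in a row behind it. The arm was still moving during that shot, so I'll measure again at rest.

```bash
cat >> h.py <<'E'
def shot(n,name=None):
    c=cam(n); p,d=imaging.read_camera(n)
    if name: cv2.imwrite(f'pics/{name}.png',p)
    return c,p,d
E
python3 - <<'E'
from h import *
S=st(); c,p,d=shot('wrist','w2'); st()
for r in tip_of('wrist','cover_tab')[:2]:
    w=px2w('wrist',*r['pixel'],z=85,c=c); print(r,w)
# front edge of cover: depth sample / line
o=outline_of('wrist','cover_tab')[0]['mask']
v,u=np.where(o); print(u.min(),u.max(),v.min(),v.max())
pts=[]
for x in list(range(int(u.min())+30,int(r['pixel'][0])-40,10))+list(range(int(r['pixel'][0])+40,630,10)):
    pts.append((x,np.where(o[:,x])[0].max()) if o[:,x].any() else (x,0))
pts=np.array([q for q in pts if q[1]>0]); W=px2w('wrist',pts[:,0],pts[:,1],z=82,c=c)
print(np.polyfit(W[:,1],W[:,0],1), W[[0,-1]]); 
vt=v.max(); print('tip end',px2w('wrist',np.mean(u[v>vt-4]),float(vt),z=85,c=c))
plan([w[0],w[1],180],87.0,S)
E
```

```text
t 3.25 pos [401.6 291.5 404.7] gap 0.998 F [-0.   0.2 -0. ] ff 0.0
[[ 0.999 -0.051 -0.   ]
 [-0.051 -0.999  0.   ]
 [-0.    -0.    -1.   ]]
t 3.3 pos [401.4 291.9 404.6] gap 0.996 F [ 0.4 -0.6  0.4] ff 0.0
[[ 0.999 -0.05  -0.   ]
 [-0.05  -0.999  0.   ]
 [-0.    -0.    -1.   ]]
{'pixel': [379.0, 174.2], 'conf': 0.91} [443.60394164 248.17690881  85.        ]
74 639 0 205
[4.74678301e-02 4.64496615e+02] [[486.73566643 461.06948285  82.        ]
 [467.1601128   53.55928354  82.        ]]
tip end [418.91583439 249.75128684  85.        ]
turn 0.001 dp mm [44.2 41.1 69.7] grasp [401.6 291.5 249.7]
```

```bash
python3 -m inch '[{"gripper":0.05,"dp":[0.022,0.02,0],"turn":0},{"gripper":0.05,"dp":[0.022,0.021,0],"turn":0},{"gripper":0.05,"dp":[0,0,0.03],"turn":0},{"gripper":0.05,"dp":[0,0,0.03],"turn":0},{"gripper":0.05,"dp":[0,0,0],"turn":0}]' 
python3 - <<'E'
from h import *
imaging.read_camera('wrist')
S=st(); c,p,d=shot('wrist')
for r in tip_of('wrist','cover_tab')[:2]:
    w=px2w('wrist',*r['pixel'],z=85,c=c); print(r,w)
    plan([w[0],w[1],85],87.3,S)
c,p,d=shot('side')
for r in tip_of('side','cover_tab')[:2]: print(r,px2w('side',*r['pixel'],z=85,c=c))
c,p,d=shot('top')
for r in tip_of('top','cover_tab')[:2]: print(r,px2w('top',*r['pixel'],z=85,c=c))
E
```

```text
time: 3.9
tool_pos: [442.6, 248.6, 340.0]
eef_rot: [3.136, -0.078, -0.01]
wrist_force: [-0.6, -0.5, -0.7]
finger_gap: 0.585
finger_force: 0.0
t 3.95 pos [443.  248.7 343.2] gap 0.586 F [-0.3  0.8  1. ] ff 0.0
[[ 0.999 -0.05  -0.003]
 [-0.05  -0.999 -0.003]
 [-0.002  0.003 -1.   ]]
{'pixel': [313.0, 265.3], 'conf': 0.59} [432.35650037 258.06668953  85.        ]
turn -0.003 dp mm [-10.5  -9.7 103.2] grasp [442.6 248.2 188.2]
{'pixel': [368.8, 287.0], 'conf': 0.73} [ 365.99620077 -249.39337813   85.        ]
{'pixel': [201.1, 246.6], 'conf': 0.78} [448.10118798 260.81534802  85.        ]
```

```bash
python3 - <<'E'
from h import *
S=st(); c,p,d=shot('wrist','w3'); print(c[:3])
for r in tip_of('wrist','cover_tab')[:2]:
    w=px2w('wrist',*r['pixel'],z=85,c=c); print(r,w)
E
```

```text
t 4.25 pos [443.6 248.7 346.3] gap 0.586 F [-0.1  0.5  0.5] ff 0.0
[[ 0.999 -0.05   0.002]
 [-0.05  -0.999  0.002]
 [ 0.002 -0.002 -1.   ]]
(np.float64(357.52885610050316), 326.47925508301876, 243.29673026125525)
```

View pics/w3.png

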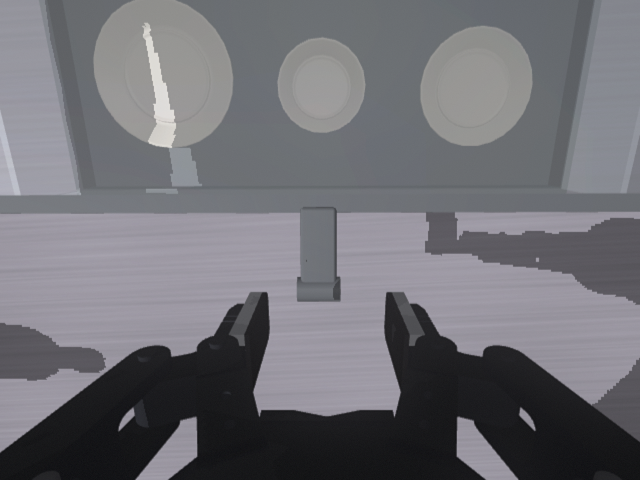

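```bash
python3 - <<'E'
from h import *
S=st(); c=cam('wrist'); print(c[3].round(3)); w=px2w('wrist',318.,264.,z=90,c=c); print(w); plan([w[0],w[1],85],87.3,S)
_,p,d=shot('wrist'); print(d[264,312:326], px2w('wrist',318.,264.,d=np.median(d[260:268,312:324]),c=c), d[285,50:60],px2w('wrist',50.,285.,d=d[285,50],c=c))
E
```

```text
t 4.35 pos [443.5 248.5 345.6] gap 0.585 F [-0.1  0.4 -0.6] ff 0.0
[[ 0.999 -0.051  0.001]
 [-0.051 -0.999  0.001]
 [ 0.001 -0.001 -1.   ]]
[[-5.10000e-02  9.59000e-01  2.80000e-01  5.14784e+02]
 [-9.99000e-01 -4.80000e-02 -1.50000e-02  2.45466e+02]
 [-1.00000e-03 -2.80000e-01  9.60000e-01  3.14196e+02]
 [ 0.00000e+00  0.00000e+00  0.00000e+00  1.00000e+00]]
[435.46302983 255.37926142  90.        ]
turn -0.003 dp mm [ -8.6  -6.3 105.6] grasp [443.7 248.6 190.6]
[196.33475 194.97627 194.94606 194.51378 195.85721 194.35277 194.77098
 196.122   195.44273 195.26839 196.08363 194.82104 195.8362  195.66052] [449.67797592 253.6026948  130.17789081] [341.54282 339.0882  338.98688 340.09323 339.02005 341.8533  339.15173
 339.59097 337.3493  339.3578 ] [394.50140031 516.37702856  -2.2460207 ]
```

The depth shows the tab about 130 mm up, so the cover is already ajar by some 0.2 rad. I'll fit the tongue.

```bash
python3 - <<'E'
from h import *
S=st(); c,p,d=shot('wrist')
uu,vv=np.meshgrid(np.arange(305,332),np.arange(212,276)); w=px2w('wrist',uu,vv,d=d[vv,uu],c=c).reshape(-1,3)
k=np.polyfit(w[:,0],w[:,2],1); print('tongue slope',k, 'angle',np.arctan(k[0]), w.min(0),w.max(0), w.mean(0))
for v in (208,264,276,280,292,300): print(v,px2w('wrist',318.,float(v),d=np.median(d[v,312:324]),c=c))
# front frame edge
for u in (20,100,200,290,350,450,600):
    v=204; print(u,px2w('wrist',float(u),float(v),d=np.median(d[v-1:v+2,u-2:u+3]),c=c).round(1))
E
```

```text
t 4.4 pos [443.5 248.4 345.4] gap 0.586 F [-0.1 -0.3 -0.2] ff 0.0
[[ 0.999 -0.051  0.001]
 [-0.051 -0.999  0.001]
 [ 0.001 -0.001 -1.   ]]
tongue slope [  0.42680644 -67.67091021] angle 0.40339972382354844 [443.12888265 245.01731657 122.68692232] [514.76863198 260.85826114 313.90965333] [460.96528878 252.83903594 129.07204418]
208 [479.24690085 251.92087111 123.27355295]
264 [449.61817709 253.4700437  129.93320762]
276 [443.1279588  253.81359586 131.21371237]
280 [441.01835247 253.92133173 131.79679162]
292 [435.5703083  254.14680544 135.54028257]
300 [429.96460903 254.51387976 133.66246277]
20 [489.3 413.9 121.2]
100 [487.1 370.1 121.6]
200 [484.4 315.8 121.8]
290 [481.9 267.  121.7]
350 [480.3 234.5 121.6]
450 [477.5 180.4 121.8]
600 [473.3  98.9 121.4]
```

```bash
python3 -m inch '[{"gripper":0.05,"dp":[0.0085,-0.005,0],"turn":0},{"gripper":0.05,"dp":[0,0,0.02],"turn":0},{"gripper":0.05,"dp":[0,0,0.025],"turn":0},{"gripper":0.05,"dp":[0,0,0.02],"turn":0},{"gripper":0.05,"dp":[0,0,0],"turn":0}]' && python3 -m inch '[{"gripper":0.01,"dp":[0,0,0],"turn":0},{"gripper":0.01,"dp":[0,0,0],"turn":0},{"gripper":0.01,"dp":[0,0,0],"turn":0},{"gripper":0.01,"dp":[0,0,0],"turn":0},{"gripper":0.01,"dp":[0,0,0],"turn":0}]'
python3 - <<'E'
from h import *
a=np.array([0.2,.3,.4,.5,.6,.7,.8,.9,1.0,1.1,1.2,1.3,1.4,1.5,1.6])
x=-200*np.cos(a)+3*np.sin(a); z=200*np.sin(a)+3*np.cos(a)
print(np.c_[a[1:],np.diff(x),-np.diff(z)].round(1))
shot('wrist','w4')
E
```

```text
time: 4.95
tool_pos: [452.0, 252.6, 276.3]
eef_rot: [3.137, -0.08, -0.007]
wrist_force: [-0.4, 0.1, -0.4]
finger_gap: 0.585
finger_force: 0.0
time: 5.45
tool_pos: [452.6, 253.1, 280.6]
eef_rot: [-3.139, 0.079, -0.003]
wrist_force: [2.4, 0.2, 1.2]
finger_gap: 0.224
finger_force: 58.9
[[  0.3   5.2 -19.3]
 [  0.4   7.1 -18.7]
 [  0.5   9.  -17.9]
 [  0.6  10.7 -16.9]
 [  0.7  12.3 -15.7]
 [  0.8  13.8 -14.4]
 [  0.9  15.2 -13. ]
 [  1.   16.4 -11.4]
 [  1.1  17.5  -9.7]
 [  1.2  18.4  -7.9]
 [  1.3  19.1  -6. ]
 [  1.4  19.6  -4.1]
 [  1.5  19.9  -2.1]
 [  1.6  20.   -0.1]]
```

View pics/w4.png

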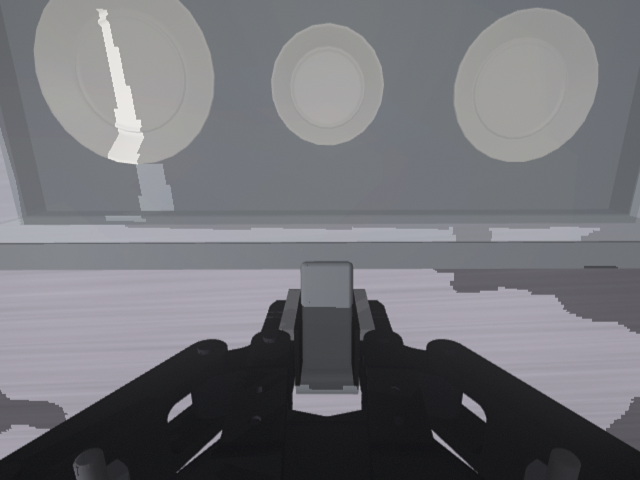

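The tab sits between the pads at (327,330), gripped at 20 mm with 59 N. Now I'll swing it up along the arc.

```bash
python3 -m inch '[{"gripper":0.01,"dp":[0.005,0,-0.019],"turn":0},{"gripper":0.01,"dp":[0.007,0,-0.019],"turn":0},{"gripper":0.01,"dp":[0.009,0,-0.018],"turn":0},{"gripper":0.01,"dp":[0.011,0,-0.017],"turn":0},{"gripper":0.01,"dp":[0.012,0,-0.016],"turn":0}]' && python3 -m inch '[{"gripper":0.01,"dp":[0.014,0,-0.014],"turn":0},{"gripper":0.01,"dp":[0.015,0,-0.013],"turn":0},{"gripper":0.01,"dp":[0.0165,0,-0.0115],"turn":0},{"gripper":0.01,"dp":[0.0175,0,-0.0095],"turn":0},{"gripper":0.01,"dp":[0,0,0],"turn":0}]'; python3 -m inch '[{"gripper":0.01,"dp":[0.0185,0,-0.008],"turn":0},{"gripper":0.01,"dp":[0.019,0,-0.006],"turn":0},{"gripper":0.01,"dp":[0.0195,0,-0.004],"turn":0},{"gripper":0.01,"dp":[0.02,0,-0.002],"turn":0},{"gripper":0.01,"dp":[0,0,0],"turn":0}]'
```

```text
time: 6.0
tool_pos: [496.2, 251.2, 366.4]
eef_rot: [3.14, -0.079, -0.007]
wrist_force: [6.3, 3.1, -12.6]
finger_gap: 0.222
finger_force: 59.5
time: 6.5
tool_pos: [560.2, 248.2, 414.3]
eef_rot: [3.14, -0.08, -0.006]
wrist_force: [2.6, 2.3, -6.4]
finger_gap: 0.215
finger_force: 62.1
time: 7.0
tool_pos: [637.0, 244.6, 433.1]
eef_rot: [3.14, -0.08, -0.008]
wrist_force: [1.2, 3.4, -10.3]
finger_gap: 0.221
finger_force: 65.4
```

```bash
python3 -m inch '[{"gripper":0.01,"dp":[0.02,0,0],"turn":0},{"gripper":0.01,"dp":[0.01,0,0.001],"turn":0},{"gripper":0.01,"dp":[0,0,0],"turn":0},{"gripper":0.01,"dp":[0,0,0],"turn":0},{"gripper":0.01,"dp":[0,0,0],"turn":0}]'; python3 -m inch '[{"gripper":0.05,"dp":[0,0,0],"turn":0},{"gripper":0.05,"dp":[0,0,0],"turn":0},{"gripper":0.05,"dp":[0,0,0],"turn":0},{"gripper":0.05,"dp":[0,0,-0.02],"turn":0},{"gripper":0.05,"dp":[0,0,-0.04],"turn":0}]'; python3 -m inch '[{"gripper":0.05,"dp":[0,0,-0.02],"turn":0},{"gripper":0.05,"dp":[-0.04,0,0],"turn":0},{"gripper":0.085,"dp":[-0.05,0,0],"turn":0},{"gripper":0.085,"dp":[-0.05,0,0],"turn":0},{"gripper":0.085,"dp":[-0.05,0,0],"turn":0}]'; python3 - <<'E'
from h import *
imaging.read_camera('wrist')
st(); c,p,d=shot('wrist','w5')
for t in ['saucer_large','saucer_medium','saucer_small']:
  for r in tip_of('wrist',t)[:2]: print(t,r,px2w('wrist',*r['pixel'],z=10,c=c).round(1))
c,p,d=shot('side','s5')
for t in ['saucer_large','saucer_medium','saucer_small']:
  for r in tip_of('side',t)[:2]: print('side',t,r,px2w('side',*r['pixel'],z=5,c=c).round(1))
E
```

```text
time: 7.5
tool_pos: [665.5, 243.2, 432.3]
eef_rot: [3.14, -0.078, -0.008]
wrist_force: [-0.1, 6.2, -19.2]
finger_gap: 0.214
finger_force: 63.7
time: 8.0
tool_pos: [665.8, 241.6, 495.0]
eef_rot: [3.138, -0.08, -0.004]
wrist_force: [1.1, 0.9, 1.1]
finger_gap: 0.586
finger_force: 0.0
time: 8.5
tool_pos: [474.3, 250.4, 517.7]
eef_rot: [-3.139, 0.082, -0.005]
wrist_force: [-0.1, 0.3, 0.8]
finger_gap: 0.997
finger_force: 0.0
t 8.55 pos [469.1 249.3 519.4] gap 0.992 F [2.  0.1 4. ] ff 0.0
[[ 0.999 -0.05   0.004]
 [-0.05  -0.999  0.004]
 [ 0.004 -0.004 -1.   ]]
saucer_large {'pixel': [236.6, 124.2], 'conf': 0.76} [565.9 361.7  10. ]
saucer_medium {'pixel': [416.3, 130.7], 'conf': 0.96} [546.6 133.6  10. ]
saucer_small {'pixel': [322.7, 125.6], 'conf': 0.74} [558.7 252.4  10. ]
side saucer_large {'pixel': [204.9, 206.7], 'conf': 0.4} [565.2 375.3   5. ]
side saucer_medium {'pixel': [268.5, 232.7], 'conf': 0.65} [532.8 122.8   5. ]
side saucer_small {'pixel': [236.9, 221.6], 'conf': 0.61} [540.4 239.5   5. ]
```

View pics/w5.png

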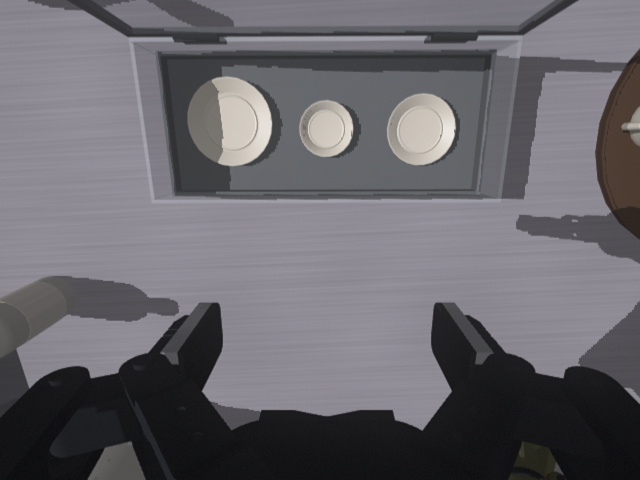

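View pics/s5.png

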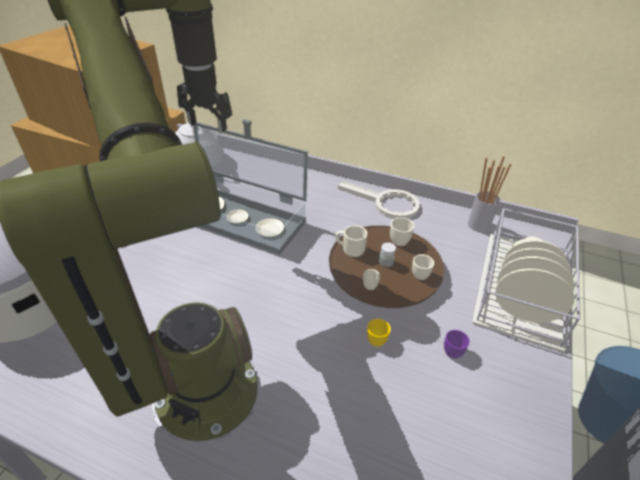

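The cover stands upright, with the tab at (246,128) in the side view and the saucers in the order L, S, M. I'll fit the saucer rims now that the arm is at rest.

```bash
cat >> h.py <<'E'
from scipy.optimize import least_squares
def circ(n,mask,c,z,rad):
    cs,_=cv2.findContours(mask.astype(np.uint8),cv2.RETR_EXTERNAL,cv2.CHAIN_APPROX_NONE)
    q=max(cs,key=len)[:,0,:].astype(float)
    W=px2w(n,q[:,0],q[:,1],z=z,c=c)[:,:2]
    s=least_squares(lambda x:np.hypot(*(W-x[:2]).T)-x[2],[*W.mean(0),rad],loss='soft_l1',f_scale=2)
    return s.x.round(1),round(np.abs(s.fun).mean(),2)
E
cat > sauc.py <<'E'
from h import *
for n in ('wrist','top'):
  S=st(); c,p,d=shot(n)
  for t,r0 in (('saucer_large',53),('saucer_small',34),('saucer_medium',43)):
    for r in outline_of(n,t)[:2]:
      print(n,t,round(r['conf'],2),np.round(r['pixel']),*circ(n,r['mask'],c,17,r0),'tip',px2w(n,*r['pixel'],z=11,c=c)[:2].round(1))
E
python3 sauc.py
```

```text
t 8.95 pos [477.3 251.8 515.3] gap 0.993 F [ 0.  -0.1  0.2] ff 0.0
[[ 0.999 -0.052 -0.001]
 [-0.052 -0.999 -0.001]
 [-0.     0.001 -1.   ]]
wrist saucer_large 0.84 [229. 126.] [567.7 368.4  52.4] 0.46 tip [569.5 369.6]
wrist saucer_large 0.19 [327. 132.] [554.1 248.3  32.9] 0.45 tip [556.3 246.8]
wrist saucer_small 0.6 [328. 131.] [553.9 248.3  33.3] 0.45 tip [557.1 246.1]
wrist saucer_medium 0.93 [422. 136.] [546.7 129.5  41.7] 0.44 tip [545.3 126.9]
t 9.15 pos [476.9 251.8 515.2] gap 0.994 F [ 0.5  0.5 -0.5] ff 0.0
[[ 0.999 -0.052 -0.001]
 [-0.052 -0.999 -0.001]
 [-0.001  0.001 -1.   ]]
top saucer_large 0.63 [202. 169.] [-968.2  461.6 1680.5] 23.25 tip [680.3 277. ]
top saucer_small 0.79 [210. 214.] [553.9 249.6  30.4] 2.61 tip [549.4 250.5]
top saucer_medium 0.61 [251. 216.] [545.4 129.2  41. ] 1.12 tip [541.8 132.8]
```

```bash
python3 -m inch '[{"gripper":0.085,"dp":[0,0.03,0],"turn":0},{"gripper":0.085,"dp":[0,0.05,0],"turn":0},{"gripper":0.085,"dp":[0,0.05,0],"turn":0},{"gripper":0.085,"dp":[0,0.05,0],"turn":0},{"gripper":0.085,"dp":[0,0.05,0],"turn":0}]' && python3 -m inch '[{"gripper":0.085,"dp":[0,0.05,0],"turn":0},{"gripper":0.085,"dp":[0,0.05,0],"turn":0},{"gripper":0.085,"dp":[0,0.05,0],"turn":0},{"gripper":0.085,"dp":[0,0.05,0],"turn":0},{"gripper":0.085,"dp":[0,0.05,0],"turn":0}]' && python3 -m inch '[{"gripper":0.085,"dp":[0,0.02,0],"turn":0},{"gripper":0.085,"dp":[0,0,0],"turn":0},{"gripper":0.085,"dp":[0,0,0],"turn":0},{"gripper":0.085,"dp":[0,0,0],"turn":0},{"gripper":0.085,"dp":[0,0,0],"turn":0}]'
cat > cups.py <<'E'
from h import *
import sys
S=st(); c,p,d=shot('wrist',sys.argv[1] if len(sys.argv)>1 else None)
for t,h in (('cup_large',92),('cup_medium',80),('cup_small',70),('mug',96),('jar',88)):
    for r in outline_of('wrist',t)[:3]:
      v,u=np.where(r['mask']&(d>0))
      if len(u)<10: continue
      w=px2w('wrist',u,v,d=d[v,u],c=c); zt=np.percentile(w[:,2],97)
      top=w[w[:,2]>zt-5]
      f=least_squares(lambda x:np.hypot(top[:,0]-x[0],top[:,1]-x[1])-x[2],[*top[:,:2].mean(0),25],loss='soft_l1').x
      print(t,round(r['conf'],2),np.round(r['pixel']),'ztop',round(zt),'circle',f.round(1),'bb',((top.min(0)+top.max(0))/2).round(1),np.ptp(top,axis=0).round())
E
python3 cups.py w6
```

```text
time: 9.85
tool_pos: [463.8, 20.2, 516.0]
eef_rot: [-3.14, 0.078, -0.001]
wrist_force: [1.7, -0.0, 0.4]
finger_gap: 0.995
finger_force: 0.0
time: 10.35
tool_pos: [451.1, -229.7, 516.1]
eef_rot: [3.14, -0.079, 0.002]
wrist_force: [0.6, -0.3, 0.1]
finger_gap: 0.996
finger_force: 0.0
time: 10.85
tool_pos: [451.0, -246.7, 516.1]
eef_rot: [3.141, -0.077, 0.001]
wrist_force: [0.4, -0.5, -0.0]
finger_gap: 0.994
finger_force: 0.0
t 10.85 pos [ 451.  -246.7  516.1] gap 0.994 F [ 0.4 -0.5 -0. ] ff 0.0
[[ 0.999 -0.049  0.001]
 [-0.049 -0.999 -0.   ]
 [ 0.001  0.    -1.   ]]
cup_large 0.84 [332.  25.] ztop 92 circle [ 634.7 -260.2   31.9] bb [ 626.4 -260.2   90.2] [50. 67.  7.]
cup_medium 0.68 [416. 139.] ztop 80 circle [ 520.1 -349.9   26. ] bb [ 519.9 -350.2   78.2] [54. 55.  6.]
cup_medium 0.56 [506. 282.] ztop 50 circle [ 326.8 -480.1   26.1] bb [ 326.8 -480.4   48.1] [54. 55.  6.]
cup_medium 0.55 [372. 313.] ztop 50 circle [ 284.3 -302.    26. ] bb [ 283.5 -302.4   48.4] [55. 54.  7.]
cup_small 0.82 [324. 223.] ztop 70 circle [ 425.8 -236.7   19.9] bb [ 425.9 -236.6   68. ] [41. 42.  6.]
cup_small 0.23 [416. 135.] ztop 80 circle [ 520.2 -349.8   26. ] bb [ 519.9 -350.    78.2] [54. 55.  6.]
mug 0.89 [230. 126.] ztop 96 circle [ 540.6 -149.8   30.8] bb [ 540.7 -149.5   94.4] [64. 65.  7.]
mug 0.39 [418. 136.] ztop 80 circle [ 520.  -349.8   26. ] bb [ 519.9 -350.2   78.2] [54. 55.  6.]
jar 0.93 [326. 136.] ztop 89 circle [ 528.9 -250.5   13.3] bb [ 529.  -250.5   86.8] [37. 37.  6.]
jar 0.75 [416. 137.] ztop 80 circle [ 520.2 -349.8   26. ] bb [ 519.9 -350.2   78.2] [54. 55.  6.]
```

View pics/w6.png

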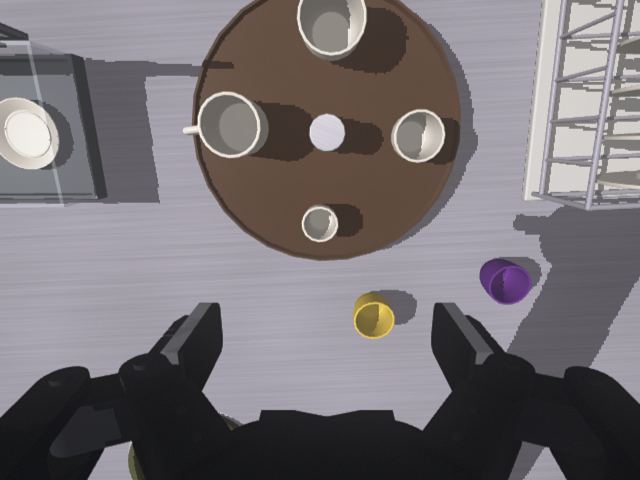

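All cups are clear in the picture: small (320,223), medium (418,136), large (332,20), mug (230,126), jar (326,132). I'll start with the small cup.

```bash
python3 - <<'E'
from h import *
plan([425.9,-236.7,58],87.1)
E
python3 -m inch '[{"gripper":0.085,"dp":[-0.025,-0.01,0.03],"turn":0},{"gripper":0.085,"dp":[0,0,0.05],"turn":0},{"gripper":0.085,"dp":[0,0,0.05],"turn":0},{"gripper":0.085,"dp":[0,0,0.05],"turn":0},{"gripper":0.085,"dp":[0,0,0.02],"turn":0}]' && python3 -m inch '[{"gripper":0.085,"dp":[0,0,0],"turn":0},{"gripper":0.085,"dp":[0,0,0],"turn":0},{"gripper":0.085,"dp":[0,0,0],"turn":0},{"gripper":0.085,"dp":[0,0,0],"turn":0},{"gripper":0.085,"dp":[0,0,0],"turn":0}]'
python3 cups.py | grep -A9 cup_small
python3 - <<'E'
from h import *
plan([425.9,-236.7,58],87.1)
E
```

```text
t 11.15 pos [ 450.9 -247.3  515.8] gap 0.995 F [0.6 0.2 0.1] ff 0.0
[[ 0.999 -0.05   0.   ]
 [-0.05  -0.999 -0.   ]
 [ 0.     0.    -1.   ]]
turn 0.001 dp mm [-25.6  -9.3 302.8] grasp [ 451.  -247.3  360.8]
time: 11.65
tool_pos: [425.2, -235.8, 310.1]
eef_rot: [-3.138, 0.08, 0.01]
wrist_force: [-1.0, 0.8, -0.8]
finger_gap: 0.993
finger_force: 0.0
time: 12.15
tool_pos: [426.6, -236.5, 317.0]
eef_rot: [3.14, -0.08, 0.003]
wrist_force: [0.2, -0.3, 0.9]
finger_gap: 0.997
finger_force: 0.0
cup_small 0.94 [331. 252.] ztop 70 circle [ 425.9 -236.7   20. ] bb [ 425.4 -236.7   68.1] [43. 43.  6.]
mug 0.71 [148.  64.] ztop 96 circle [ 540.5 -150.    30.8] bb [ 537.3 -149.2   94.2] [58. 66.  7.]
jar 0.84 [343.  79.] ztop 89 circle [ 528.8 -250.3   13.2] bb [ 528.9 -250.4   86.9] [38. 38.  6.]
t 12.45 pos [ 426.4 -236.4  315.8] gap 0.997 F [ 0.4 -0.4  0.5] ff 0.0
[[ 0.999 -0.051  0.   ]
 [-0.051 -0.999 -0.   ]
 [ 0.     0.    -1.   ]]
turn -0.0 dp mm [ -0.5   0.3 102.8] grasp [ 426.4 -236.4  160.8]
```

```bash
python3 -m inch '[{"gripper":0.085,"dp":[0,0,0.03],"turn":0},{"gripper":0.085,"dp":[0,0,0.035],"turn":0},{"gripper":0.085,"dp":[0,0,0.025],"turn":0},{"gripper":0.085,"dp":[0,0,0.013],"turn":0},{"gripper":0.085,"dp":[0,0,0],"turn":0}]' && python3 -m inch '[{"gripper":0.05,"dp":[0,0,0],"turn":0},{"gripper":0.05,"dp":[0,0,0],"turn":0},{"gripper":0.03,"dp":[0,0,0],"turn":0},{"gripper":0.03,"dp":[0,0,0],"turn":0},{"gripper":0.03,"dp":[0,0,0],"turn":0}]'&& python3 -m inch '[{"gripper":0.03,"dp":[0,0,0],"turn":0},{"gripper":0.03,"dp":[0,0,0],"turn":0},{"gripper":0.03,"dp":[0,0,-0.01],"turn":0},{"gripper":0.03,"dp":[0,0,-0.03],"turn":0},{"gripper":0.03,"dp":[0,0,-0.04],"turn":0}]'
```

```text
time: 12.95
tool_pos: [425.9, -236.4, 211.1]
eef_rot: [-3.14, 0.08, 0.005]
wrist_force: [-0.1, -0.6, -0.1]
finger_gap: 0.994
finger_force: 0.0
time: 13.45
tool_pos: [426.9, -236.6, 214.4]
eef_rot: [3.14, -0.079, 0.004]
wrist_force: [-0.1, 0.4, 6.3]
finger_gap: 0.48
finger_force: 60.4
time: 13.95
tool_pos: [425.7, -236.2, 292.1]
eef_rot: [-3.139, 0.08, 0.007]
wrist_force: [1.2, 0.3, 0.1]
finger_gap: 0.48
finger_force: 60.7
```

```bash
python3 -m inch '[{"gripper":0.03,"dp":[0,0,-0.04],"turn":0},{"gripper":0.03,"dp":[0,-0.01,-0.04],"turn":0},{"gripper":0.03,"dp":[0.004,-0.025,-0.02],"turn":0},{"gripper":0.03,"dp":[0.008,-0.035,0],"turn":0},{"gripper":0.03,"dp":[0.008,-0.04,0],"turn":0}]' && python3 -m inch '[{"gripper":0.03,"dp":[0.009,-0.04,0],"turn":0},{"gripper":0.03,"dp":[0.009,-0.04,0],"turn":0},{"gripper":0.03,"dp":[0.009,-0.04,0],"turn":0},{"gripper":0.03,"dp":[0.009,-0.04,0],"turn":0},{"gripper":0.03,"dp":[0.009,-0.04,0],"turn":0}]'&& python3 -m inch '[{"gripper":0.03,"dp":[0.009,-0.04,0],"turn":0},{"gripper":0.03,"dp":[0.009,-0.04,0],"turn":0},{"gripper":0.03,"dp":[0.009,-0.04,0],"turn":0},{"gripper":0.03,"dp":[0.007,-0.03,0],"turn":0},{"gripper":0.03,"dp":[0.004,-0.02,0],"turn":0}]' && python3 -m inch '[{"gripper":0.03,"dp":[0,-0.01,0],"turn":0},{"gripper":0.03,"dp":[0,0,0],"turn":0},{"gripper":0.03,"dp":[0,0,0],"turn":0},{"gripper":0.03,"dp":[0,0,0],"turn":0},{"gripper":0.03,"dp":[0,0,0],"turn":0}]'
python3 sauc.py | grep -v top; python3 - <<'E'
from h import *
plan([554,248.3,38.5],87.1)
E
```

```text
time: 14.45
tool_pos: [451.8, -126.9, 394.1]
eef_rot: [-3.14, 0.083, -0.003]
wrist_force: [1.0, -0.7, -1.1]
finger_gap: 0.482
finger_force: 60.7
time: 14.95
tool_pos: [507.0, 71.6, 393.3]
eef_rot: [-3.14, 0.079, -0.0]
wrist_force: [0.4, 0.2, 0.3]
finger_gap: 0.482
finger_force: 60.7
time: 15.45
tool_pos: [553.8, 239.9, 392.2]
eef_rot: [3.14, -0.078, -0.002]
wrist_force: [1.0, -0.5, -0.9]
finger_gap: 0.485
finger_force: 60.7
time: 15.95
tool_pos: [554.0, 246.8, 393.3]
eef_rot: [-3.14, 0.081, -0.001]
wrist_force: [0.3, -0.3, -0.4]
finger_gap: 0.486
finger_force: 60.7
t 15.95 pos [554.  246.8 393.3] gap 0.486 F [ 0.3 -0.3 -0.4] ff 60.7
[[ 0.999 -0.052  0.001]
 [-0.052 -0.999  0.   ]
 [ 0.001 -0.    -1.   ]]
wrist saucer_large 0.67 [201. 207.] [568.1 368.5  52.7] 0.49 tip [566.7 371.7]
wrist saucer_small 0.75 [327. 214.] [554.1 248.6  33.4] 0.28 tip [553. 247.]
wrist saucer_small 0.66 [203. 206.] [567.9 368.4  52.3] 0.34 tip [568.1 369.6]
wrist saucer_medium 0.81 [448. 216.] [547.1 129.8  43. ] 0.51 tip [545.3 126.1]
wrist saucer_medium 0.69 [319.  66.] [8523296.1 -399887.3 8531985.9] 35.39 tip [688.  247.2]
t 16.15 pos [554.1 247.3 392.9] gap 0.482 F [-0.5  0.1 -0.5] ff 60.7
[[ 0.999 -0.051  0.   ]
 [-0.051 -0.999  0.   ]
 [ 0.    -0.    -1.   ]]
t 16.35 pos [554.1 247.7 392.7] gap 0.482 F [-0.8  0.  -0.2] ff 60.7
[[ 0.999 -0.051 -0.   ]
 [-0.051 -0.999 -0.   ]
 [-0.     0.    -1.   ]]
turn -0.0 dp mm [ -0.2  -0.7 199.2] grasp [554.1 247.6 237.7]
```

```bash
python3 -m inch '[{"gripper":0.03,"dp":[0,0,0.03],"turn":0},{"gripper":0.03,"dp":[0,0,0.045],"turn":0},{"gripper":0.03,"dp":[0,0,0.045],"turn":0},{"gripper":0.03,"dp":[0,0,0.035],"turn":0},{"gripper":0.03,"dp":[0,0,0.02],"turn":0}]' && python3 -m inch '[{"gripper":0.03,"dp":[0,0,0.012],"turn":0},{"gripper":0.03,"dp":[0,0,0.006],"turn":0},{"gripper":0.03,"dp":[0,0,0.003],"turn":0},{"gripper":0.03,"dp":[0,0,0],"turn":0},{"gripper":0.03,"dp":[0,0,0],"turn":0}]'; python3 -c "from h import *;st()"
```

```text
time: 16.85
tool_pos: [553.2, 247.1, 213.6]
eef_rot: [3.138, -0.08, -0.007]
wrist_force: [0.3, -0.1, -0.7]
finger_gap: 0.483
finger_force: 60.7
time: 17.35
tool_pos: [554.5, 248.0, 198.0]
eef_rot: [-3.139, 0.08, -0.003]
wrist_force: [0.9, -0.0, -1.1]
finger_gap: 0.487
finger_force: 60.7
t 17.35 pos [554.5 248.  198. ] gap 0.487 F [ 0.9 -0.  -1.1] ff 60.7
[[ 0.999 -0.051  0.002]
 [-0.051 -0.999  0.001]
 [ 0.002 -0.001 -1.   ]]
```

```bash
python3 -m inch '[{"gripper":0.03,"dp":[0,0,0.002],"turn":0},{"gripper":0.03,"dp":[0,0,0],"turn":0},{"gripper":0.03,"dp":[0,0,0.001],"turn":0},{"gripper":0.03,"dp":[0,0,0],"turn":0},{"gripper":0.03,"dp":[0,0,0],"turn":0}]'; python3 -m inch '[{"gripper":0.03,"dp":[0,0,0.001],"turn":0},{"gripper":0.03,"dp":[0,0,0],"turn":0},{"gripper":0.03,"dp":[0,0,0],"turn":0},{"gripper":0.03,"dp":[0,0,0],"turn":0},{"gripper":0.03,"dp":[0,0,0],"turn":0}]'
```

```text
time: 17.85
tool_pos: [554.3, 247.8, 194.4]
eef_rot: [-3.14, 0.079, -0.001]
wrist_force: [-1.9, -0.7, 4.3]
finger_gap: 0.483
finger_force: 61.1
time: 18.35
tool_pos: [554.4, 247.7, 194.4]
eef_rot: [-3.14, 0.079, -0.002]
wrist_force: [-4.6, -1.7, 8.8]
finger_gap: 0.483
finger_force: 61.6
```

Contact is at 8.8 N, so I'll release and rise.

```bash
python3 -m inch '[{"gripper":0.065,"dp":[0,0,0],"turn":0},{"gripper":0.065,"dp":[0,0,0],"turn":0},{"gripper":0.065,"dp":[0,0,0],"turn":0},{"gripper":0.065,"dp":[0,0,-0.01],"turn":0},{"gripper":0.065,"dp":[0,0,-0.03],"turn":0}]'; python3 -m inch '[{"gripper":0.085,"dp":[0,0,-0.05],"turn":0},{"gripper":0.085,"dp":[0,0,-0.05],"turn":0},{"gripper":0.085,"dp":[0,0,-0.04],"turn":0},{"gripper":0.085,"dp":[0,0,0],"turn":0},{"gripper":0.085,"dp":[0,0,0],"turn":0}]'
cat > chk.py <<'E'
from h import *
S=st(); c,p,d=shot('wrist')
for t,h in (('cup_large',72),('cup_medium',60),('cup_small',50)):
    for r in outline_of('wrist',t)[:2]:
      v,u=np.where(r['mask']&(d>0))
      if len(u)<10: continue
      w=px2w('wrist',u,v,d=d[v,u],c=c); zt=np.percentile(w[:,2],97); top=w[w[:,2]>zt-5]
      f=least_squares(lambda x:np.hypot(top[:,0]-x[0],top[:,1]-x[1])-x[2],[*top[:,:2].mean(0),25],loss='soft_l1').x
      print(t,round(r['conf'],2),np.round(r['pixel']),'ztop',round(zt),'circle',f.round(1))
for t,r0 in (('saucer_large',53),('saucer_small',34),('saucer_medium',43)):
    for r in outline_of('wrist',t)[:2]: print(t,round(r['conf'],2),*circ('wrist',r['mask'],c,17,r0))
E
python3 chk.py
```

```text
time: 18.85
tool_pos: [553.3, 247.2, 229.9]
eef_rot: [3.137, -0.08, -0.009]
wrist_force: [0.1, 0.6, 0.8]
finger_gap: 0.761
finger_force: 0.0
time: 19.35
tool_pos: [554.1, 247.7, 374.4]
eef_rot: [-3.138, 0.08, -0.003]
wrist_force: [-0.3, 0.2, -1.4]
finger_gap: 0.992
finger_force: 0.0
t 19.35 pos [554.1 247.7 374.4] gap 0.992 F [-0.3  0.2 -1.4] ff 0.0
[[ 0.999 -0.051  0.002]
 [-0.051 -0.999  0.002]
 [ 0.002 -0.002 -1.   ]]
cup_small 0.88 [328. 225.] ztop 50 circle [553.1 247.8  20. ]
saucer_large 0.89 [568.  368.6  52.3] 0.34
saucer_small 0.65 [554.5 248.5  31.7] 4.41
saucer_small 0.56 [545.5 248.1  23.9] 0.53
saucer_medium 0.67 [547.  129.9  41.9] 0.38
```

```bash
python3 -m inch '[{"gripper":0.085,"dp":[0,0.03,-0.02],"turn":0},{"gripper":0.085,"dp":[0,0.05,0],"turn":0},{"gripper":0.085,"dp":[0,0.05,0],"turn":0},{"gripper":0.085,"dp":[0,0.05,0],"turn":0},{"gripper":0.085,"dp":[0,0.05,0],"turn":0}]' && python3 -m inch '[{"gripper":0.085,"dp":[0,0.05,0],"turn":0},{"gripper":0.085,"dp":[0,0.05,0],"turn":0},{"gripper":0.085,"dp":[0,0.05,0],"turn":0},{"gripper":0.085,"dp":[0,0.05,0],"turn":0},{"gripper":0.085,"dp":[0,0.05,0],"turn":0}]' && python3 -m inch '[{"gripper":0.085,"dp":[-0.003,0.05,0],"turn":0},{"gripper":0.085,"dp":[0,0.05,0],"turn":0},{"gripper":0.085,"dp":[0,0.018,0],"turn":0},{"gripper":0.085,"dp":[0,0,0.03],"turn":0},{"gripper":0.085,"dp":[0,0,0.03],"turn":0}]' && python3 -m inch '[{"gripper":0.085,"dp":[0,0,0],"turn":0},{"gripper":0.085,"dp":[0,0,0],"turn":0},{"gripper":0.085,"dp":[0,0,0],"turn":0},{"gripper":0.085,"dp":[0,0,0],"turn":0},{"gripper":0.085,"dp":[0,0,0],"turn":0}]'
python3 cups.py|grep -v jar;python3 - <<'E'
from h import *
plan([520.1,-349.9,62],87.1)
E
```

```text
time: 20.2
tool_pos: [541.9, 16.2, 392.6]
eef_rot: [3.14, -0.079, -0.0]
wrist_force: [0.8, 0.7, 1.2]
finger_gap: 0.996
finger_force: 0.0
time: 20.7
tool_pos: [529.2, -233.7, 392.6]
eef_rot: [3.14, -0.079, -0.0]
wrist_force: [1.2, 0.7, 0.8]
finger_gap: 0.993
finger_force: 0.0
time: 21.2
tool_pos: [520.7, -350.1, 332.2]
eef_rot: [3.14, -0.082, 0.002]
wrist_force: [0.6, 0.1, -0.5]
finger_gap: 0.993
finger_force: 0.0
time: 21.7
tool_pos: [521.0, -349.2, 334.2]
eef_rot: [3.14, -0.079, 0.003]
wrist_force: [0.5, 0.9, 0.6]
finger_gap: 0.996
finger_force: 0.0
t 21.7 pos [ 521.  -349.2  334.2] gap 0.996 F [0.5 0.9 0.6] ff 0.0
[[ 0.999 -0.05   0.002]
 [-0.05  -0.999 -0.001]
 [ 0.002  0.001 -1.   ]]
cup_large 0.94 [159.  65.] ztop 92 circle [ 635.1 -260.9   31.9] bb [ 634.5 -260.1   90.3] [65. 68.  7.]
cup_medium 0.72 [328. 253.] ztop 80 circle [ 521.1 -350.4   25.9] bb [ 520.8 -350.5   78.3] [55. 55.  7.]
mug 0.64 [ 43. 233.] ztop 96 circle [ 541.3 -150.7   30.8] bb [ 540.4 -161.2   94. ] [64. 44.  7.]
t 22.0 pos [ 520.8 -349.2  332.8] gap 0.998 F [ 0.3 -0.4 -0.6] ff 0.0
[[ 0.999 -0.051  0.   ]
 [-0.051 -0.999 -0.   ]
 [ 0.     0.    -1.   ]]
turn -0.0 dp mm [ -0.7   0.7 115.8] grasp [ 520.8 -349.3  177.8]
```

```bash
python3 -m inch '[{"gripper":0.085,"dp":[0,0.001,0.03],"turn":0},{"gripper":0.085,"dp":[0,0,0.04],"turn":0},{"gripper":0.085,"dp":[0,0,0.03],"turn":0},{"gripper":0.085,"dp":[0,0,0.016],"turn":0},{"gripper":0.085,"dp":[0,0,0],"turn":0}]' && python3 -m inch '[{"gripper":0.06,"dp":[0,0,0],"turn":0},{"gripper":0.06,"dp":[0,0,0],"turn":0},{"gripper":0.04,"dp":[0,0,0],"turn":0},{"gripper":0.04,"dp":[0,0,0],"turn":0},{"gripper":0.04,"dp":[0,0,0],"turn":0}]'&& python3 -m inch '[{"gripper":0.04,"dp":[0,0,0],"turn":0},{"gripper":0.04,"dp":[0,0,0],"turn":0},{"gripper":0.04,"dp":[0,0,-0.01],"turn":0},{"gripper":0.04,"dp":[0,0,-0.03],"turn":0},{"gripper":0.04,"dp":[0,0,-0.04],"turn":0}]' && python3 -m inch '[{"gripper":0.04,"dp":[0,0,-0.04],"turn":0},{"gripper":0.04,"dp":[0,-0.01,-0.04],"turn":0},{"gripper":0.04,"dp":[0,-0.025,-0.02],"turn":0},{"gripper":0.04,"dp":[0,-0.035,0],"turn":0},{"gripper":0.04,"dp":[0,-0.04,0],"turn":0}]'
```

```text
time: 22.5
tool_pos: [520.1, -350.0, 214.2]
eef_rot: [-3.139, 0.08, 0.007]
wrist_force: [-0.0, -0.1, -0.2]
finger_gap: 0.995
finger_force: 0.0
time: 23.0
tool_pos: [521.4, -350.6, 219.6]
eef_rot: [3.138, -0.079, 0.006]
wrist_force: [0.7, 0.2, 6.3]
finger_gap: 0.625
finger_force: 62.9
time: 23.5
tool_pos: [520.2, -349.9, 295.7]
eef_rot: [-3.139, 0.08, 0.007]
wrist_force: [1.0, -0.7, -0.8]
finger_gap: 0.629
finger_force: 63.1
time: 24.0
tool_pos: [525.9, -239.8, 398.1]
eef_rot: [-3.14, 0.082, -0.003]
wrist_force: [0.8, 0.1, -0.4]
finger_gap: 0.62
finger_force: 63.2
```

```bash
python3 -m inch '[{"gripper":0.04,"dp":[0,-0.04,0],"turn":0},{"gripper":0.04,"dp":[0,-0.04,0],"turn":0},{"gripper":0.04,"dp":[0,-0.04,0],"turn":0},{"gripper":0.04,"dp":[0,-0.04,0],"turn":0},{"gripper":0.04,"dp":[0,-0.04,0],"turn":0}]'&& python3 -m inch '[{"gripper":0.04,"dp":[0,-0.04,0],"turn":0},{"gripper":0.04,"dp":[0,-0.04,0],"turn":0},{"gripper":0.04,"dp":[0.001,-0.04,0],"turn":0},{"gripper":0.04,"dp":[0,-0.03,0],"turn":0},{"gripper":0.04,"dp":[0,-0.02,0],"turn":0}]' && python3 -m inch '[{"gripper":0.04,"dp":[0,0,0.02],"turn":0},{"gripper":0.04,"dp":[0,0,0.03],"turn":0},{"gripper":0.04,"dp":[0,0,0.02],"turn":0},{"gripper":0.04,"dp":[0,0,0],"turn":0},{"gripper":0.04,"dp":[0,0,0],"turn":0}]'
python3 sauc.py | grep -v top; python3 - <<'E'
from h import *
plan([547,129.8,42],87.1)
E
```

```text
time: 24.5
tool_pos: [536.0, -39.1, 397.5]
eef_rot: [-3.14, 0.08, -0.001]
wrist_force: [0.5, 0.7, -0.7]
finger_gap: 0.624
finger_force: 63.2
time: 25.0
tool_pos: [545.7, 131.1, 397.0]
eef_rot: [-3.14, 0.077, 0.0]
wrist_force: [-0.6, -1.0, -0.7]
finger_gap: 0.623
finger_force: 63.2
time: 25.5
tool_pos: [546.2, 128.9, 327.8]
eef_rot: [3.14, -0.08, 0.001]
wrist_force: [0.7, -0.2, 0.1]
finger_gap: 0.623
finger_force: 63.1
t 25.5 pos [546.2 128.9 327.8] gap 0.623 F [ 0.7 -0.2  0.1] ff 63.1
[[ 0.999 -0.051  0.001]
 [-0.051 -0.999 -0.   ]
 [ 0.001  0.    -1.   ]]
wrist saucer_large 0.91 [ 39. 222.] [565.8 360.   47.2] 5.63 tip [564.2 363.8]
wrist saucer_small 0.97 [194. 210.] [554.8 247.5  32. ] 5.1 tip [567.9 235.2]
wrist saucer_medium 0.85 [327. 222.] [549.9 129.1  40.5] 3.43 tip [551.9 128.5]
wrist saucer_medium 0.58 [168. 235.] [546.2 259.2  26.9] 2.13 tip [548.3 260.2]
t 25.7 pos [546.3 129.1 328.5] gap 0.626 F [ 0.1 -0.4 -0.2] ff 63.1
[[ 0.999 -0.051  0.002]
 [-0.051 -0.999  0.001]
 [ 0.002 -0.001 -1.   ]]
t 25.9 pos [546.1 129.1 327.2] gap 0.627 F [ 0.5 -0.1 -0.9] ff 63.1
[[ 0.999 -0.051  0.001]
 [-0.051 -0.999  0.   ]
 [ 0.001 -0.    -1.   ]]
turn -0.0 dp mm [  0.7  -0.7 130.2] grasp [546.2 129.1 172.2]
```

```bash
python3 -m inch '[{"gripper":0.04,"dp":[0.001,-0.001,0.03],"turn":0},{"gripper":0.04,"dp":[0,0,0.04],"turn":0},{"gripper":0.04,"dp":[0,0,0.03],"turn":0},{"gripper":0.04,"dp":[0,0,0.018],"turn":0},{"gripper":0.04,"dp":[0,0,0.006],"turn":0}]' && python3 -m inch '[{"gripper":0.04,"dp":[0,0,0.002],"turn":0},{"gripper":0.04,"dp":[0,0,0],"turn":0},{"gripper":0.04,"dp":[0,0,0.001],"turn":0},{"gripper":0.04,"dp":[0,0,0],"turn":0},{"gripper":0.04,"dp":[0,0,0],"turn":0}]';  python3 -m inch '[{"gripper":0.04,"dp":[0,0,0.001],"turn":0},{"gripper":0.04,"dp":[0,0,0],"turn":0},{"gripper":0.04,"dp":[0,0,0],"turn":0},{"gripper":0.04,"dp":[0,0,0],"turn":0},{"gripper":0.04,"dp":[0,0,0],"turn":0}]'
```

```text
time: 26.4
tool_pos: [546.5, 129.7, 200.2]
eef_rot: [3.139, -0.08, -0.006]
wrist_force: [0.6, -1.1, -0.9]
finger_gap: 0.628
finger_force: 63.1
time: 26.9
tool_pos: [547.3, 130.1, 200.4]
eef_rot: [-3.14, 0.08, -0.001]
wrist_force: [-0.9, 0.2, -0.8]
finger_gap: 0.626
finger_force: 63.1
time: 27.4
tool_pos: [547.3, 130.1, 199.6]
eef_rot: [-3.14, 0.079, -0.002]
wrist_force: [-2.8, 0.0, 5.7]
finger_gap: 0.624
finger_force: 63.5
```

```bash
python3 -m inch '[{"gripper":0.07,"dp":[0,0,0],"turn":0},{"gripper":0.075,"dp":[0,0,0],"turn":0},{"gripper":0.075,"dp":[0,0,0],"turn":0},{"gripper":0.075,"dp":[0,0,-0.01],"turn":0},{"gripper":0.075,"dp":[0,0,-0.03],"turn":0}]'; python3 -m inch '[{"gripper":0.085,"dp":[0,0,-0.05],"turn":0},{"gripper":0.085,"dp":[0,0,-0.05],"turn":0},{"gripper":0.085,"dp":[0,0,-0.04],"turn":0},{"gripper":0.085,"dp":[0,0,0],"turn":0},{"gripper":0.085,"dp":[0,0,0],"turn":0}]'
python3 chk.py; python3 -c "
from h import *
plan([635,-260.9,66],87.1)"
```

```text
time: 27.9
tool_pos: [546.2, 129.6, 236.3]
eef_rot: [3.138, -0.08, -0.009]
wrist_force: [1.1, 0.4, 0.4]
finger_gap: 0.876
finger_force: 0.0
time: 28.4
tool_pos: [547.1, 130.0, 380.4]
eef_rot: [-3.139, 0.08, -0.004]
wrist_force: [0.3, -0.1, -0.4]
finger_gap: 1.0
finger_force: 0.0
t 28.4 pos [547.1 130.  380.4] gap 1.0 F [ 0.3 -0.1 -0.4] ff 0.0
[[ 0.999 -0.051  0.002]
 [-0.051 -0.999  0.002]
 [ 0.002 -0.002 -1.   ]]
cup_medium 0.74 [324. 228.] ztop 60 circle [546.5 130.5  25.9]
cup_medium 0.19 [332. 196.] ztop 17 circle [546.1 129.3  39.3]
saucer_large 0.82 [567.9 368.   52.4] 0.33
saucer_small 0.65 [568.  368.   52.4] 0.33
saucer_small 0.56 [554.5 247.9  31.7] 4.9
t 28.75 pos [547.1 130.  377.8] gap 0.995 F [-0.9 -0.7  0.4] ff 0.0
[[ 0.999 -0.051 -0.001]
 [-0.051 -0.999 -0.001]
 [-0.001  0.001 -1.   ]]
turn -0.0 dp mm [107.9 385.6 157.1] grasp [546.9 129.9 222.8]
```

```bash
python3 -m inch '[{"gripper":0.085,"dp":[0,0.026,-0.02],"turn":0},{"gripper":0.085,"dp":[0.008,0.045,0],"turn":0},{"gripper":0.085,"dp":[0.013,0.045,0],"turn":0},{"gripper":0.085,"dp":[0.013,0.045,0],"turn":0},{"gripper":0.085,"dp":[0.013,0.045,0],"turn":0}]' && python3 -m inch '[{"gripper":0.085,"dp":[0.013,0.045,0],"turn":0},{"gripper":0.085,"dp":[0.013,0.045,0],"turn":0},{"gripper":0.085,"dp":[0.013,0.045,0],"turn":0},{"gripper":0.085,"dp":[0.013,0.045,0],"turn":0},{"gripper":0.085,"dp":[0.009,0,0.03],"turn":0}]' && python3 -m inch '[{"gripper":0.085,"dp":[0,0,0.04],"turn":0},{"gripper":0.085,"dp":[0,0,0],"turn":0},{"gripper":0.085,"dp":[0,0,0],"turn":0},{"gripper":0.085,"dp":[0,0,0],"turn":0},{"gripper":0.085,"dp":[0,0,0],"turn":0}]'
python3 cups.py|grep -v jar;python3 - <<'E'
from h import *
plan([635.1,-260.9,68],87.1)
E
```

```text
time: 29.25
tool_pos: [583.7, -79.8, 398.6]
eef_rot: [3.14, -0.079, -0.0]
wrist_force: [0.2, -0.0, 0.0]
finger_gap: 0.999
finger_force: 0.0
time: 29.75
tool_pos: [635.3, -266.6, 372.0]
eef_rot: [3.137, -0.089, 0.009]
wrist_force: [-0.6, 0.9, 0.7]
finger_gap: 0.999
finger_force: 0.0
time: 30.25
tool_pos: [635.7, -260.8, 332.0]
eef_rot: [3.139, -0.079, 0.007]
wrist_force: [0.7, -0.1, 0.8]
finger_gap: 0.995
finger_force: 0.0
t 30.25 pos [ 635.7 -260.8  332. ] gap 0.995 F [ 0.7 -0.1  0.8] ff 0.0
[[ 0.999 -0.05   0.004]
 [-0.05  -0.999 -0.001]
 [ 0.004  0.001 -1.   ]]
cup_large 0.74 [327. 257.] ztop 92 circle [ 636.3 -260.1   31.9] bb [ 636.  -259.9   90.1] [67. 66.  6.]
mug 0.57 [223. 374.] ztop 96 circle [ 552.7 -273.2   94. ] bb [ 592.4 -207.   165.5] [126.  63. 149.]
t 30.55 pos [ 635.4 -260.9  329.3] gap 0.998 F [-0.5  0.1  0.2] ff 0.0
[[ 0.999 -0.051  0.001]
 [-0.051 -0.999 -0.   ]
 [ 0.001  0.    -1.   ]]
turn -0.0 dp mm [ -0.5   0.  106.3] grasp [ 635.5 -260.9  174.3]
```

```bash
python3 -m inch '[{"gripper":0.085,"dp":[0,0,0.025],"turn":0},{"gripper":0.085,"dp":[0,0,0.04],"turn":0},{"gripper":0.085,"dp":[0,0,0.028],"turn":0},{"gripper":0.085,"dp":[0,0,0.013],"turn":0},{"gripper":0.085,"dp":[0,0,0],"turn":0}]' && python3 -m inch '[{"gripper":0.07,"dp":[0,0,0],"turn":0},{"gripper":0.07,"dp":[0,0,0],"turn":0},{"gripper":0.055,"dp":[0,0,0],"turn":0},{"gripper":0.055,"dp":[0,0,0],"turn":0},{"gripper":0.055,"dp":[0,0,0],"turn":0}]'&& python3 -m inch '[{"gripper":0.055,"dp":[0,0,0],"turn":0},{"gripper":0.055,"dp":[0,0,0],"turn":0},{"gripper":0.055,"dp":[0,0,-0.01],"turn":0},{"gripper":0.055,"dp":[0,0,-0.03],"turn":0},{"gripper":0.055,"dp":[0,0,-0.04],"turn":0}]' && python3 -m inch '[{"gripper":0.055,"dp":[0,0,-0.04],"turn":0},{"gripper":0.055,"dp":[-0.005,-0.01,-0.04],"turn":0},{"gripper":0.055,"dp":[-0.008,-0.025,-0.02],"turn":0},{"gripper":0.055,"dp":[-0.008,-0.035,0],"turn":0},{"gripper":0.055,"dp":[-0.008,-0.04,0],"turn":0}]'
```

```text
time: 31.05
tool_pos: [635.0, -260.9, 220.6]
eef_rot: [-3.14, 0.08, 0.006]
wrist_force: [0.0, -0.1, -0.0]
finger_gap: 0.995
finger_force: 0.0
time: 31.55
tool_pos: [636.2, -261.2, 226.0]
eef_rot: [3.139, -0.079, 0.007]
wrist_force: [-1.2, -0.2, 6.7]
finger_gap: 0.775
finger_force: 67.0
time: 32.05
tool_pos: [634.9, -260.7, 301.4]
eef_rot: [-3.139, 0.08, 0.008]
wrist_force: [1.0, 0.0, -0.5]
finger_gap: 0.777
finger_force: 67.1
time: 32.55
tool_pos: [611.4, -149.1, 404.2]
eef_rot: [-3.14, 0.082, -0.003]
wrist_force: [0.7, 1.0, -1.6]
finger_gap: 0.779
finger_force: 67.1
```

```bash
python3 -m inch '[{"gripper":0.055,"dp":[-0.006,-0.04,0],"turn":0},{"gripper":0.055,"dp":[-0.006,-0.04,0],"turn":0},{"gripper":0.055,"dp":[-0.006,-0.04,0],"turn":0},{"gripper":0.055,"dp":[-0.006,-0.04,0],"turn":0},{"gripper":0.055,"dp":[-0.006,-0.04,0],"turn":0}]'&& python3 -m inch '[{"gripper":0.055,"dp":[-0.006,-0.04,0],"turn":0},{"gripper":0.055,"dp":[-0.006,-0.04,0],"turn":0},{"gripper":0.055,"dp":[-0.006,-0.04,0],"turn":0},{"gripper":0.055,"dp":[-0.006,-0.04,0],"turn":0},{"gripper":0.055,"dp":[-0.006,-0.04,0],"turn":0}]' && python3 -m inch '[{"gripper":0.055,"dp":[-0.006,-0.04,0],"turn":0},{"gripper":0.055,"dp":[-0.004,-0.04,0],"turn":0},{"gripper":0.055,"dp":[0,-0.025,0],"turn":0},{"gripper":0.055,"dp":[0,-0.01,0],"turn":0},{"gripper":0.055,"dp":[0,0,0.02],"turn":0}]' && python3 -m inch '[{"gripper":0.055,"dp":[0,0,0.03],"turn":0},{"gripper":0.055,"dp":[0,0,0.02],"turn":0},{"gripper":0.055,"dp":[0,0,0],"turn":0},{"gripper":0.055,"dp":[0,0,0],"turn":0},{"gripper":0.055,"dp":[0,0,0],"turn":0}]'
python3 - <<'E'
from h import *
imaging.read_camera('wrist')
plan([568,368.3,48],87.1)
E
```

```text
time: 33.05
tool_pos: [591.5, 53.1, 403.4]
eef_rot: [-3.14, 0.08, -0.001]
wrist_force: [0.9, -0.4, -0.9]
finger_gap: 0.78
finger_force: 67.1
time: 33.55
tool_pos: [571.8, 254.4, 403.4]
eef_rot: [-3.14, 0.08, -0.0]
wrist_force: [0.6, -0.3, -1.3]
finger_gap: 0.774
finger_force: 67.1
time: 34.05
tool_pos: [568.3, 369.4, 385.6]
eef_rot: [-3.138, 0.078, -0.006]
wrist_force: [0.6, 0.1, -0.5]
finger_gap: 0.782
finger_force: 67.1
time: 34.55
tool_pos: [568.6, 368.0, 335.2]
eef_rot: [-3.139, 0.08, -0.004]
wrist_force: [0.8, 0.1, -1.0]
finger_gap: 0.781
finger_force: 67.1
t 34.6 pos [568.6 368.1 335.1] gap 0.779 F [ 0.2 -0.  -1.1] ff 67.1
[[ 0.999 -0.051  0.003]
 [-0.051 -0.999  0.002]
 [ 0.002 -0.002 -1.   ]]
turn -0.0 dp mm [ -1.3   0.4 132.1] grasp [569.  368.4 180.1]
```

```bash
python3 -m inch '[{"gripper":0.055,"dp":[-0.001,0,0.03],"turn":0},{"gripper":0.055,"dp":[0,0,0.04],"turn":0},{"gripper":0.055,"dp":[0,0,0.03],"turn":0},{"gripper":0.055,"dp":[0,0,0.018],"turn":0},{"gripper":0.055,"dp":[0,0,0.007],"turn":0}]' && python3 -m inch '[{"gripper":0.055,"dp":[0,0,0.002],"turn":0},{"gripper":0.055,"dp":[0,0,0],"turn":0},{"gripper":0.055,"dp":[0,0,0.001],"turn":0},{"gripper":0.055,"dp":[0,0,0],"turn":0},{"gripper":0.055,"dp":[0,0,0],"turn":0}]';  python3 -m inch '[{"gripper":0.055,"dp":[0,0,0.001],"turn":0},{"gripper":0.055,"dp":[0,0,0],"turn":0},{"gripper":0.055,"dp":[0,0,0],"turn":0},{"gripper":0.055,"dp":[0,0,0],"turn":0},{"gripper":0.055,"dp":[0,0,0],"turn":0}]'
```

```text
time: 35.1
tool_pos: [567.0, 368.1, 206.2]
eef_rot: [3.139, -0.08, -0.003]
wrist_force: [-0.6, -0.2, -0.6]
finger_gap: 0.777
finger_force: 67.1
time: 35.6
tool_pos: [567.6, 368.6, 206.1]
eef_rot: [-3.139, 0.079, -0.003]
wrist_force: [0.1, 0.2, 3.3]
finger_gap: 0.784
finger_force: 67.3
time: 36.1
tool_pos: [567.6, 368.6, 206.1]
eef_rot: [-3.139, 0.079, -0.004]
wrist_force: [-0.3, 0.2, 6.4]
finger_gap: 0.778
finger_force: 67.6
```

```bash
python3 -m inch '[{"gripper":0.085,"dp":[0,0,0],"turn":0},{"gripper":0.085,"dp":[0,0,0],"turn":0},{"gripper":0.085,"dp":[0,0,0],"turn":0},{"gripper":0.085,"dp":[0,0,-0.01],"turn":0},{"gripper":0.085,"dp":[0,0,-0.03],"turn":0}]'; python3 -m inch '[{"gripper":0.085,"dp":[0,0,-0.05],"turn":0},{"gripper":0.085,"dp":[0,0,-0.05],"turn":0},{"gripper":0.085,"dp":[0,0,-0.04],"turn":0},{"gripper":0.085,"dp":[0,0,0],"turn":0},{"gripper":0.085,"dp":[0,0,0],"turn":0}]'
python3 chk.py; python3 -c "
from h import *
plan([664,243.3,300],87.1)"
```

```text
time: 36.6
tool_pos: [566.5, 367.7, 240.5]
eef_rot: [3.136, -0.08, -0.008]
wrist_force: [-0.0, 1.3, -0.3]
finger_gap: 0.996
finger_force: 0.0
time: 37.1
tool_pos: [567.2, 368.2, 385.7]
eef_rot: [-3.138, 0.08, -0.003]
wrist_force: [-0.3, 0.1, -1.1]
finger_gap: 0.992
finger_force: 0.0
t 37.1 pos [567.2 368.2 385.7] gap 0.992 F [-0.3  0.1 -1.1] ff 0.0
[[ 0.999 -0.051  0.002]
 [-0.051 -0.999  0.002]
 [ 0.002 -0.002 -1.   ]]
cup_large 0.75 [327. 230.] ztop 72 circle [567.5 369.8  31.8]
cup_medium 0.87 [593. 233.] ztop 60 circle [546.3 131.8  26.1]
cup_small 0.84 [464. 229.] ztop 50 circle [553.1 248.6  20. ]
cup_small 0.61 [331. 186.] ztop 17 circle [566.7 369.   48.7]
saucer_large 0.74 [568.5 368.9  50.3] 6.28
saucer_large 0.71 [547.1 131.2  40.8] 6.32
saucer_small 0.62 [554.6 249.2  31.9] 5.06
saucer_medium 0.76 [547.4 131.3  40.4] 6.43
t 37.45 pos [567.3 368.3 382.6] gap 0.995 F [ 0.7 -0.4  0.2] ff 0.0
[[ 0.999 -0.051 -0.001]
 [-0.051 -0.999 -0.001]
 [-0.001  0.001 -1.   ]]
turn -0.0 dp mm [103.  119.8 -72.3] grasp [567.1 368.1 227.6]
```

All three cups are centred to within about 2 mm. Now back to the tab.

```bash
python3 -m inch '[{"gripper":0.05,"dp":[0,0,-0.05],"turn":0},{"gripper":0.05,"dp":[0,0,-0.05],"turn":0},{"gripper":0.05,"dp":[0,0.03,-0.035],"turn":0},{"gripper":0.05,"dp":[0.02,0.045,0],"turn":0},{"gripper":0.05,"dp":[0.02,0.045,0],"turn":0}]' && python3 -m inch '[{"gripper":0.05,"dp":[0.02,0,0],"turn":0},{"gripper":0.05,"dp":[0,0,0],"turn":0},{"gripper":0.05,"dp":[0,0,0],"turn":0},{"gripper":0.05,"dp":[0,0,0],"turn":0},{"gripper":0.05,"dp":[0,0,0],"turn":0}]'
python3 - <<'E'
from h import *
S=st(); c,p,d=shot('wrist','w8')
for r in tip_of('wrist','cover_tab')[:2]:
    u,v=map(int,r['pixel']); D=d[v-3:v+4,u-3:u+4]; print(r,px2w('wrist',*r['pixel'],d=np.median(D),c=c),D.min(),D.max())
plan([665.5,243.2,277.3],87.1,S)
E
```

```text
time: 37.95
tool_pos: [600.9, 245.6, 520.3]
eef_rot: [-3.139, 0.076, -0.003]
wrist_force: [1.6, 1.2, -1.1]
finger_gap: 0.586
finger_force: 0.0
time: 38.45
tool_pos: [620.5, 246.1, 519.0]
eef_rot: [-3.141, 0.078, -0.001]
wrist_force: [0.5, -0.0, 0.0]
finger_gap: 0.587
finger_force: 0.0
t 38.45 pos [620.5 246.1 519. ] gap 0.587 F [ 0.5 -0.   0. ] ff 0.0
[[ 0.999 -0.05   0.   ]
 [-0.05  -0.999  0.   ]
 [ 0.    -0.    -1.   ]]
{'pixel': [328.2, 208.9], 'conf': 0.73} [656.25734037 243.97157983 301.28480408] 187.59814 190.0825
{'pixel': [412.6, 243.7], 'conf': 0.34} [547.23721409 131.50959747  14.63526575] 444.06412 495.23822
turn 0.001 dp mm [45.   0.6 86.7] grasp [620.6 246.1 364. ]
```

View pics/w8.png

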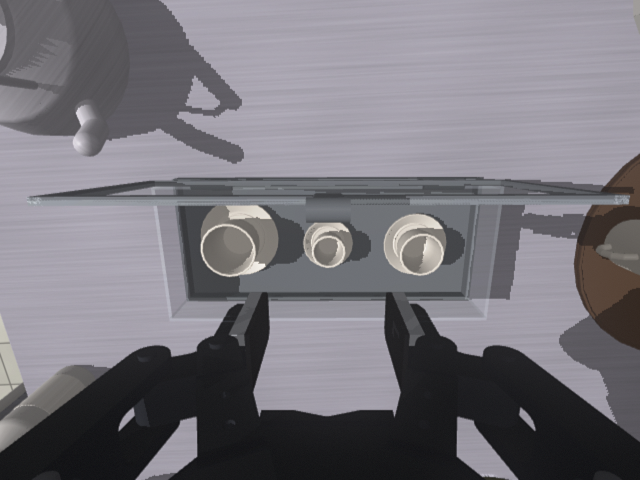

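The tab's end face shows at (328,209), about (658,244,300). The cups stand in their saucers at (230,250), (328,250) and (420,253). I'll pinch the tab as before.

```bash
python3 -m inch '[{"gripper":0.05,"dp":[0.02,0,0],"turn":0},{"gripper":0.05,"dp":[0.021,0.001,0],"turn":0},{"gripper":0.05,"dp":[0,0,0.03],"turn":0},{"gripper":0.05,"dp":[0,0,0.03],"turn":0},{"gripper":0.05,"dp":[0,0,0.025],"turn":0}]' && python3 -m inch '[{"gripper":0.05,"dp":[0,0,0],"turn":0},{"gripper":0.01,"dp":[0,0,0],"turn":0},{"gripper":0.01,"dp":[0,0,0],"turn":0},{"gripper":0.01,"dp":[0,0,0],"turn":0},{"gripper":0.01,"dp":[0,0,0],"turn":0}]' && python3 -m inch '[{"gripper":0.01,"dp":[0,0,0],"turn":0},{"gripper":0.01,"dp":[0,0,0],"turn":0},{"gripper":0.01,"dp":[0,0,0],"turn":0},{"gripper":0.01,"dp":[-0.005,0,0],"turn":0},{"gripper":0.01,"dp":[-0.008,0,0],"turn":0}]'
```

```text
time: 39.05
tool_pos: [661.9, 242.8, 431.6]
eef_rot: [3.14, -0.079, -0.002]
wrist_force: [-0.3, -0.3, 0.1]
finger_gap: 0.586
finger_force: 0.0
time: 39.55
tool_pos: [661.8, 242.8, 436.8]
eef_rot: [-3.138, 0.078, -0.007]
wrist_force: [0.5, 4.9, 6.7]
finger_gap: 0.222
finger_force: 59.4
time: 40.05
tool_pos: [649.6, 243.3, 437.3]
eef_rot: [-3.137, 0.08, -0.013]
wrist_force: [5.4, 4.9, 4.9]
finger_gap: 0.221
finger_force: 59.0
```

```bash
python3 -m inch '[{"gripper":0.01,"dp":[-0.020,0,0.001],"turn":0},{"gripper":0.01,"dp":[-0.020,0,0.003],"turn":0},{"gripper":0.01,"dp":[-0.0195,0,0.005],"turn":0},{"gripper":0.01,"dp":[-0.019,0,0.007],"turn":0},{"gripper":0.01,"dp":[0,0,0],"turn":0}]' && python3 -m inch '[{"gripper":0.01,"dp":[-0.018,0,0.0085],"turn":0},{"gripper":0.01,"dp":[-0.017,0,0.0105],"turn":0},{"gripper":0.01,"dp":[-0.016,0,0.012],"turn":0},{"gripper":0.01,"dp":[-0.0145,0,0.0135],"turn":0},{"gripper":0.01,"dp":[0,0,0],"turn":0}]'; python3 - <<'E'
from h import *
s=observe();print(s['tool_pos'])
x=s['tool_pos'][0]-648; z=s['tool_pos'][2]-155-82
print('r',np.hypot(x,z),'a',np.arctan2(z,-x))
E
```

```text
time: 40.55
tool_pos: [569.0, 247.0, 422.9]
eef_rot: [-3.136, 0.077, -0.011]
wrist_force: [-4.5, 3.0, 13.6]
finger_gap: 0.223
finger_force: 60.8
time: 41.05
tool_pos: [503.2, 250.4, 376.7]
eef_rot: [-3.138, 0.077, -0.003]
wrist_force: [-12.0, 1.2, 12.4]
finger_gap: 0.218
finger_force: 59.3
[503.15512466 250.36643595 376.72136989]
r 201.2513331974424 a 0.7673954943481619
```

```bash
python3 -m inch '[{"gripper":0.01,"dp":[-0.0133,0,0.015],"turn":0},{"gripper":0.01,"dp":[-0.0118,0,0.0162],"turn":0},{"gripper":0.01,"dp":[-0.010,0,0.0173],"turn":0},{"gripper":0.01,"dp":[-0.0083,0,0.0183],"turn":0},{"gripper":0.01,"dp":[-0.0064,0,0.019],"turn":0}]' && python3 -m inch '[{"gripper":0.01,"dp":[-0.0043,0,0.0196],"turn":0},{"gripper":0.01,"dp":[-0.0023,0,0.014],"turn":0},{"gripper":0.01,"dp":[0,0,0.008],"turn":0},{"gripper":0.01,"dp":[0,0,0],"turn":0},{"gripper":0.01,"dp":[0,0,0],"turn":0}]'; python3 - <<'E'
from h import *
s=observe();print(s['tool_pos'])
x=s['tool_pos'][0]-648; z=s['tool_pos'][2]-155-82
print('r',np.hypot(x,z),'a',np.arctan2(z,-x))
E
```

```text
time: 41.55
tool_pos: [454.9, 252.9, 289.2]
eef_rot: [-3.139, 0.079, -0.003]
wrist_force: [-1.8, -0.2, 4.3]
finger_gap: 0.222
finger_force: 58.4
time: 42.05
tool_pos: [448.7, 253.4, 245.6]
eef_rot: [-3.141, 0.08, 0.002]
wrist_force: [-4.9, 2.4, -0.3]
finger_gap: 0.218
finger_force: 58.5
[448.68274171 253.39883505 245.60110033]
r 199.50275280683684 a 0.04312605678753125
```

Nearly shut. I'll press the rest down slowly.

```bash
python3 -m inch '[{"gripper":0.01,"dp":[0,0,0.003],"turn":0},{"gripper":0.01,"dp":[0,0,0.002],"turn":0},{"gripper":0.01,"dp":[0,0,0.002],"turn":0},{"gripper":0.01,"dp":[0,0,0],"turn":0},{"gripper":0.01,"dp":[0,0,0],"turn":0}]'; python3 -m inch '[{"gripper":0.01,"dp":[0,0,0.002],"turn":0},{"gripper":0.01,"dp":[0,0,0],"turn":0},{"gripper":0.01,"dp":[0,0,0],"turn":0},{"gripper":0.01,"dp":[0,0,0],"turn":0},{"gripper":0.01,"dp":[0,0,0],"turn":0}]'
```

```text
time: 42.55
tool_pos: [448.5, 253.4, 243.4]
eef_rot: [-3.14, 0.078, -0.0]
wrist_force: [-21.0, -2.6, 24.9]
finger_gap: 0.219
finger_force: 61.5
time: 43.05
tool_pos: [448.4, 253.4, 243.2]
eef_rot: [-3.14, 0.078, -0.001]
wrist_force: [-28.4, -4.2, 33.8]
finger_gap: 0.216
finger_force: 62.7
```

The cover is against its stop: the force rises without further travel. I'll release and back off.

```bash
python3 -m inch '[{"gripper":0.01,"dp":[0,0,-0.004],"turn":0},{"gripper":0.05,"dp":[0,0,0],"turn":0},{"gripper":0.05,"dp":[0,0,0],"turn":0},{"gripper":0.05,"dp":[0,0,0],"turn":0},{"gripper":0.05,"dp":[0,0,0],"turn":0}]' && python3 -m inch '[{"gripper":0.05,"dp":[0,0,-0.03],"turn":0},{"gripper":0.05,"dp":[0,0,-0.05],"turn":0},{"gripper":0.05,"dp":[0,0,-0.05],"turn":0},{"gripper":0.05,"dp":[0,0,-0.03],"turn":0},{"gripper":0.05,"dp":[0,0,0],"turn":0}]' && python3 -m inch '[{"gripper":0.05,"dp":[-0.04,0,0],"turn":0},{"gripper":0.05,"dp":[0,0,0],"turn":0},{"gripper":0.05,"dp":[0,0,0],"turn":0},{"gripper":0.05,"dp":[0,0,0],"turn":0},{"gripper":0.05,"dp":[0,0,0],"turn":0}]'
python3 - <<'E'
from h import *
S=st(); c,p,d=shot('wrist','w9')
for r in tip_of('wrist','cover_tab')[:1]:
    u,v=map(int,r['pixel']); print(r)
    for q in (v-25,v-12,v,v+8): print(px2w('wrist',float(u),float(q),d=np.median(d[q-2:q+3,u-3:u+4]),c=c).round(1))
E
```

```text
time: 43.55
tool_pos: [449.1, 252.9, 240.4]
eef_rot: [3.14, -0.08, -0.001]
wrist_force: [-0.2, 0.5, -0.5]
finger_gap: 0.586
finger_force: 0.0
time: 44.05
tool_pos: [449.4, 253.0, 406.4]
eef_rot: [-3.135, 0.08, -0.011]
wrist_force: [-0.0, 0.1, 0.0]
finger_gap: 0.584
finger_force: 0.0
time: 44.55
tool_pos: [409.4, 255.2, 400.3]
eef_rot: [3.14, -0.081, -0.001]
wrist_force: [-0.0, 0.4, 0.1]
finger_gap: 0.588
finger_force: 0.0
t 44.55 pos [409.4 255.2 400.3] gap 0.588 F [-0.   0.4  0.1] ff 0.0
[[ 0.999 -0.051 -0.   ]
 [-0.051 -0.999 -0.001]
 [-0.     0.001 -1.   ]]
{'pixel': [325.9, 187.7], 'conf': 0.69}
[463.5 253.8  89.8]
[453.7 254.3  90. ]
[444.5 254.8  90.1]
[438.4 255.1  90.3]
```

View pics/w9.png

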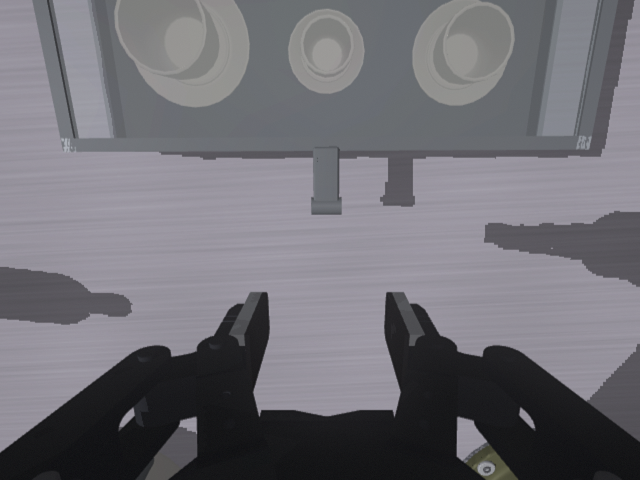

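The tab at (326,185) lies level with its top at 90 mm, so the cover is shut. The cups still stand in their saucers and the gripper is clear.

```bash
python3 -c "
from h import *
print(order.close_job())"
```

```text
the job is handed in; nothing more can be done
None
```

The job is handed in at about 44.6 s of the 141 s limit: all three cups stand upright on their own saucers, about 2 mm off centre at most when checked after placing, the cover is shut, and I did not touch the mug or jar; no verdict came back.

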